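# Clamp a rosette ring on the carving post with a quarter-turn T-key

### The arm

A 6-joint arm with a two-finger parallel gripper is mounted at the origin on the work surface. World frame = base frame: x ahead of the robot, y to its left, z up, the work surface at z = 0. Lengths are in mm, angles in rad, forces in N, time in s.
With the tool pointing down it reaches from about 350 to 875 mm from the base axis. Payload 4.2 kg.
Tool frame: the origin (TCP) lies at the very end of the fingers, on their centre line; the grasp point (between the pads) lies 19 mm behind it; z points along the fingers, y is the direction in which the jaws open and shut (so a half turn about z gives the same grasp; the last joint's range is limited). The gripper opens to 85 mm and grips with 20 to 120 N. Pads are 22 mm wide; open, the fingers measure 114 mm over their backs; the gripper's body (76 mm by 85 mm) begins 54 mm behind the grasp point. The pads swing forward as they close: fully open they stand 13 mm farther back than shut.
Start: joints at [1.45, 0.385, 0.008, 0, -1.194, -0.259], TCP at [231.676, 580.453, 231.312] pointing down, gripper open.
Joint ranges: [-3.14, 3.14], [-1.21, 2.06], [-1.07, 1.41], [-3.16, 2.05], [-2.99, -0.16], [-3.1, 3.1]. Speed limits (rad/s): [2.79, 2.79, 3.14, 3.14, 3.14, 3.14].

### API

Orientations are given as a unit quaternion [x, y, z, w].
In Python, from bench import arm gives the robot as it stands.
- The arm moves only by the tool apply_moves, never from a script. Its argument "plan" is one flat list of numbers, 5 for each row, row after row: the gripper's target within -1 to 1 (shut at 1, half-way at 0, fully open at -1), then the shift along the world's x, y, z in m, then the turn about the world's z in degrees. A call has 1 to 8 rows; each row is the pose to reach, as a shift and turn from the pose commanded when the call began; what a row does not reach only later rows make up. A row lasts 1/12 s, in which the tool goes at most 41.7 mm and 7.16 degrees, less where a joint would pass 70% of its speed; a pose out of reach is approached as far as the arm can. A call with a gripper value outside its range is refused whole. The fingers move at their own pace and stop on an object; the grip force is fixed at half the most. Time passes only in rows, so rows that repeat a pose let the fingers close. It gives the time, the measured TCP pose, the force and the opening at its end, in the units of the state.
- arm.read_state(): the state, without advancing time (a new reading comes with each control period).
- arm.get_image(name): name is "scene" or "side" or "wrist"; returns a dict with "color" (480x640x3 uint8, red, green, blue), "range_z" (480x640 float32, mm along the optical axis (not along the pixel's ray), 0 where there is no reading), "camera_matrix" (3x3 intrinsics, pixels), "camera_from_world" (4x4, takes a point from world to camera coordinates); the wrist camera has in their place "mount" (4x4, takes a point from camera to tool coordinates, whose origin is the TCP and whose axes are the flange's). Camera axes: x right, y down, z forward; pixel columns grow to the right and rows downward; lengths in mm; the calibration is good to about 2 mm. A picture is of the moment at which its call begins: read the wrist's pose just before it.
- arm.job_done(): hands the job in, once; it reports no verdict.
The state is a dict: "clock": time; "joints": joint angles; "joint_vel": joint speeds; "joint_efforts": joint torques, N m; "position": TCP position; "ee_rot": TCP orientation; "contact_force": force on the tool from outside, world axes, zero at the start; "wrist_torque": the same for the moment, N m; "gripper_width": finger opening in mm.
Only numpy, scipy, OpenCV 4.12 (cv2) and the standard library are available. Lean on these libraries where they do the work, as an engineer would, in place of code of your own. Each camera call takes 0.05 s, during which the arm holds its last target.

### The job

Set up the rosette ring for carving: thread the dark rectangular backing board, then the inlaid maple ring, then the blue collar over the jig's post, each fully down and flat on the one before. Then pass the T-key's crossbar through the slot in the post until its flange rests on the collar, and give the key a quarter turn so that the bar lies crosswise under the slot and holds the stack; let go and leave the other things on the bench where they are.

Things in the scene. Friction and masses are not known exactly. Their poses are not given: they have to be found in the camera images.
- backing_c (a point): Dark walnut rectangular backing board, 100 (its x) x 60 (its y) x 16 mm thick, with a square 47 x 47 mm hole through its middle; lies flat on the bench at the start. The point is its centre, 8 mm above its underside.
- blank_c (a point): Pale maple rosette ring with dark and red inlay circles on top: outside diameter 62 mm, hole 47 mm, 16 mm thick, lying flat, with two opposite flat lugs to hold it by, 26 mm long, 63 mm over their faces (across its y). The point is its centre (in the middle of the hole), 8 mm above its underside.
- collar_c (a point): Plain blue pressure collar, a ring: outside diameter 60 mm, hole 47 mm, 14 mm thick, lying flat, with two opposite flat lugs to hold it by, 26 mm long, 61 mm over their faces (across its y). The point is its centre (in the middle of the hole), 7 mm above its underside.
- key_grip (a point): T-key, upright in its stand, flange resting on the stand top. Orange wing handle on top: 34 mm long (key x), 12 mm thick (key y), 40 mm tall. The point lies on the axis inside the wing, 18.5 mm below its top, 21.5 mm above the top of the brass flange, 26.5 mm above the flange underside, 49 mm above the foot of the key. z up. The same after a half turn.
- key_bar (a point): Lower part of the T-key: under the brass flange (60 mm across, 5 mm thick) a steel shank 8 mm thick and 14.5 mm long, then a steel crossbar 24 mm long (key x, parallel to the wing), 8 mm wide (key y) and 8 mm high, with a narrowed foot. The point is the centre of the crossbar.
- stand_top (a point): Pale wooden stand of the T-key, fixed, 74 x 74 mm, 28 mm high, with a round 35 mm hole, 25 mm deep. The point is the centre of the mouth of the hole, at the top face.
- jig_slot (a point): Slot in the top of the upright round aluminium post of the fixed jig, 13 mm wide and 34 mm long. Its cheeks are 10 mm deep; below them a free round 34 mm bore lets the crossbar turn, either way. The point is the centre of the slot mouth, at the post top, 68 mm above the bench; x runs along the slot, z up.
- jig_board (a point): Carving jig, fixed: plywood board 120 x 120 mm, 24 mm high, with the post (40 mm outside diameter, 44 mm tall) in its middle. The point is on the board top at the post axis. The three stacked parts stand 46 mm high on the board, 2 mm above the post top; the key then rests with its flange on the collar and its crossbar just below the cheeks.
- offcut: Bystander: pale maple offcut block, 70 x 40 x 25 mm. Origin at its underside; z up, flat as it lies.
- glue: Bystander: glue jar, 56 mm across, 75 mm tall. Origin at its underside; z up, flat as it lies.
- scraper: Bystander: flat steel scraper plate, 120 x 45 x 4 mm. Origin at its underside; z up, flat as it lies.
- chisel: Bystander: chisel lying flat, dark handle 110 mm, steel blade 100 mm. Origin at its underside; z up, flat as it lies.
- plane: Bystander: small brass finger plane, 75 x 26 mm, 32 mm tall. Origin at its underside; z up, flat as it lies.
- scroll: Bystander: half-carved pale maple violin scroll with its neck, about 155 x 42 mm, 44 mm tall. Origin at its underside; z up, flat as it lies.
- stone: Bystander: terracotta-coloured sharpening stone, 110 x 40 x 22 mm. Origin at its underside; z up, flat as it lies.

How it is judged (in metres and radians):
On the way, in this order (a step that is already met when the one before it is completed fails the run):
1. the backing board lies flat on the jig board, around the post (horizontal distance between backing_c and jig_slot below 0.006 m and z of backing_c in the frame of jig_slot between -0.039 and -0.033 m and angle between backing_c's own z axis and vertical below 0.08 rad), for 0.1 s.
2. the rosette ring lies flat on the backing board, around the post (all of step 1 and horizontal distance between blank_c and jig_slot below 0.006 m and z of blank_c in the frame of jig_slot between -0.023 and -0.017 m and angle between blank_c's own z axis and vertical below 0.08 rad), for 0.1 s.
3. the collar lies flat on the rosette ring, around the post (all of step 2 and horizontal distance between collar_c and jig_slot below 0.006 m and z of collar_c in the frame of jig_slot between -0.008 and -0.002 m and angle between collar_c's own z axis and vertical below 0.08 rad), for 0.1 s.
4. the key's crossbar has passed down the slot, flange on the collar (all of step 3 and horizontal distance between key_grip and jig_slot below 0.006 m and z of key_grip in the frame of jig_slot between 0.0255 and 0.031 m and angle between key_grip's own z axis and vertical below 0.08 rad), for 0.05 s.
5. the key is turned a quarter turn (all of step 4 and angle between the x axis of key_grip and the y axis of jig_slot, either way round below 0.35 rad), for 0.2 s.
At the end, for the whole second after the job is handed in: Board, ring, collar stacked on the post in this order: each within 6 mm of its axis, 3 mm of seated height, 0.08 rad of level; key upright (0.08 rad), within 6 mm of the axis, flange on the collar (-3 to +2.5 mm), crossbar within 0.35 rad of square to the slot (all of step 5); the robot touches nothing.
It fails at once if a bystander on the bench is moved by more than 25 mm (distance of any of offcut, glue, scraper, chisel, plane, scroll, stone from where it was at the start of the episode above 0.025 m).
It also fails if it takes over 72 s, if anything falls off the work surface, if the arm or the gripper's body presses on something with over 40 N, if the wrist force passes 120 N, or if a joint passes its speed limit or range.

## Working session

There is one attempt and no reset: what is moved stays moved. The work goes in short steps, Python scripts to look and compute and a tool call to move; the robot and the scene stay as the last step left them, time stands still between calls to the robot, and variables do not carry over. Pictures are saved under pics/ and viewed, and the job is handed in when it is done.

Besides the shell and the picture viewer there is one more tool, called after "Request:" as name(argument=value, ...), one argument or row to a line, values as JSON. apply_moves: Moves the arm, as the interface text tells. Its arguments: {"type":"object","properties":{"plan":{"type":"array","items":{"type":"number"}}},"required":["plan"]}

```bash
ls; mkdir -p pics; cat > h.py <<'E'
import numpy as np, cv2
from bench import arm
from scipy.spatial.transform import Rotation as R
def grab(n):
    s=arm.read_state(); d=arm.get_image(n)
    if n=='wrist':
        T=np.eye(4);T[:3,:3]=R.from_quat(s['ee_rot']).as_matrix();T[:3,3]=s['position']
        d['wc']=T@d['mount']
    else: d['wc']=np.linalg.inv(d['camera_from_world'])
    return d
def save(d,fn): cv2.imwrite('pics/'+fn,d['color'][:,:,::-1])
def cloud(d):
    z=d['range_z'];v,u=np.mgrid[:480,:640];K=d['camera_matrix']
    p=np.stack([(u-K[0,2])/K[0,0]*z,(v-K[1,2])/K[1,1]*z,z],-1)
    w=p@d['wc'][:3,:3].T+d['wc'][:3,3]; w[z<=0]=np.nan
    return w
def ray(d,uv,h):
    K=d['camera_matrix'];uv=np.atleast_2d(uv).astype(float)
    r=np.c_[(uv[:,0]-K[0,2])/K[0,0],(uv[:,1]-K[1,2])/K[1,1],np.ones(len(uv))]@d['wc'][:3,:3].T
    o=d['wc'][:3,3]; return o+r*((h-o[2])/r[:,2])[:,None]
E
python3 - <<'E'
from h import *
print(arm.read_state())
for n in('scene','side','wrist'):
    d=grab(n);save(d,n+'0.png');print(n,d['wc'].round(3).tolist(),d['camera_matrix'].tolist()); np.savez('pics/'+n+'0.npz',**d)
E
```

```text
pics
{'clock': 0.0, 'joints': array([ 1.44958683e+00,  3.85544587e-01,  6.61237917e-03, -4.65729598e-04,
       -1.19404722e+00, -2.58567565e-01]), 'joint_vel': array([ 0.00016314,  0.00092794,  0.00058984, -0.001037  , -0.00054565,
        0.00081949]), 'joint_efforts': array([-1.68535394e-04, -3.92291451e+01,  1.88410914e+01,  4.18622777e+00,
       -4.56587411e-03, -3.45821611e-06]), 'position': array([231.48727794, 579.90347522, 230.2285149 ]), 'ee_rot': array([ 9.82008454e-01, -1.88833678e-01, -1.41021444e-04,  1.10382895e-03]), 'contact_force': array([-0.29344377, -0.14461767,  0.30941508]), 'wrist_torque': array([-0.04836845,  0.00117564, -0.01111148]), 'gripper_width': 85.20389751043338}
scene [[-0.635, 0.503, -0.587, 1306.671], [0.773, 0.395, -0.497, 605.939], [-0.018, -0.769, -0.639, 855.595], [0.0, 0.0, 0.0, 1.0]] [[562.1799304081893, 0.0, 315.9196032534657], [0.0, 562.1799304081893, 240.39943939575133], [0.0, 0.0, 1.0]]
side [[0.998, -0.022, 0.059, 521.2], [-0.059, -0.644, 0.763, -1135.534], [0.021, -0.765, -0.644, 1043.698], [0.0, 0.0, 0.0, 1.0]] [[589.2654200786545, 0.0, 323.952091090183], [0.0, 589.2654200786545, 235.7280954859477], [0.0, 0.0, 1.0]]
wrist [[-0.371, -0.89, -0.266, 298.764], [-0.929, 0.356, 0.105, 552.88], [0.002, 0.286, -0.958, 371.464], [0.0, 0.0, 0.0, 1.0]] [[376.7683776849921, 0.0, 314.49732135360597], [0.0, 376.7683776849921, 241.26306051170207], [0.0, 0.0, 1.0]]
```

View pics/scene0.png

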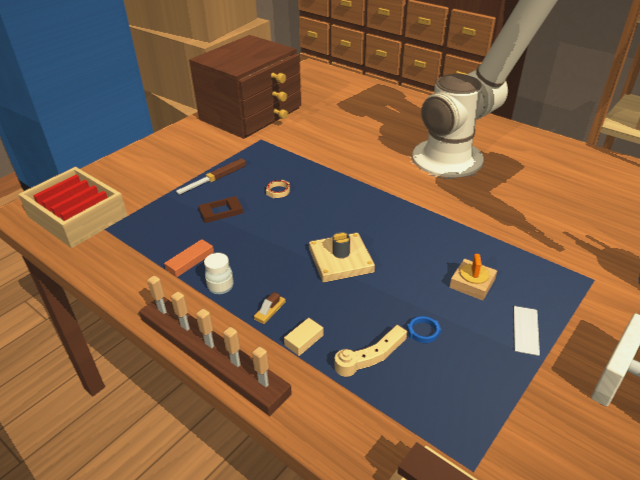

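View pics/side0.png

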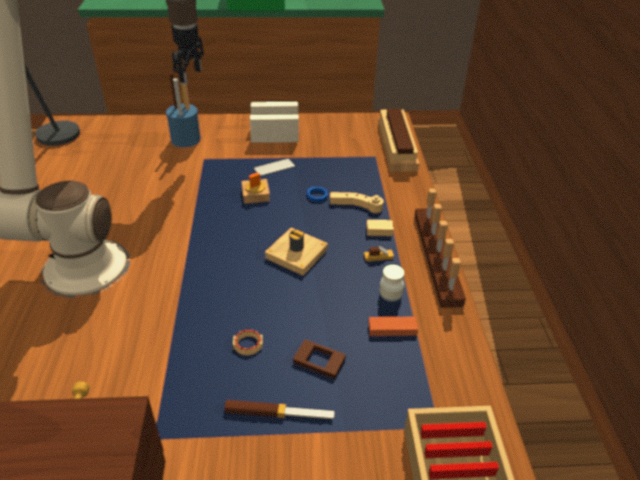

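View pics/wrist0.png

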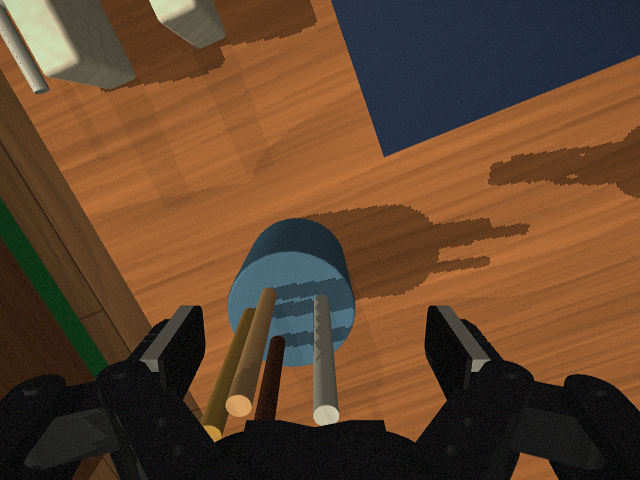

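The scene view shows the backing board (220,208), maple ring (278,188), jig post (341,245), key (477,270) and collar (424,329). The wrist view shows a pencil pot under the gripper. Next I'll measure these.

```bash
cat > m0.py <<'E'
from h import *
def ld(n):
    z=np.load('pics/'+n+'0.npz'); return {k:z[k] for k in z.files}
boxes={'scene':dict(back=(195,193,250,225),ring=(262,175,295,202),post=(328,230,355,262),jig=(305,232,378,282),key=(468,250,486,280),stand=(448,255,500,300),collar=(405,313,443,345),glue=(203,252,235,295),stone=(163,240,215,275),scroll=(332,322,410,378),plane=(253,290,288,323),off=(283,318,326,355)),
'side':dict(back=(290,337,350,380),ring=(228,325,268,360),post=(286,228,306,254),jig=(263,228,330,275),key=(247,170,263,190),stand=(238,172,273,205),collar=(303,184,332,205),glue=(378,263,408,302),stone=(366,315,420,338),scroll=(328,190,385,215),plane=(362,245,396,265),off=(364,218,396,238))}
for n in boxes:
    d=ld(n);w=cloud(d)
    for k,(a,b,c,e) in boxes[n].items():
        p=w[b:e,a:c].reshape(-1,3);p=p[np.isfinite(p).all(1)]
        q=p[p[:,2]>5]; h=np.percentile(q[:,2],95) if len(q) else 0
        t=q[q[:,2]>h-5]
        if len(t)<5: print(n,k,len(t),h);continue
        r=cv2.minAreaRect(t[:,:2].astype(np.float32))
        print(n,k,'h%.1f'%h,len(t),'rect c(%.1f %.1f) s(%.1f %.1f) a%.1f'%(*r[0],*r[1],r[2]),'bench z %.1f'%np.median(p[p[:,2]<=5][:,2]) if (p[:,2]<=5).any() else '')
E
python3 m0.py
```

```text
scene back h18.5 359 rect c(584.3 -322.6) s(66.0 100.4) a62.2 bench z 0.5
scene ring h18.4 128 rect c(426.1 -270.9) s(63.5 58.1) a41.9 bench z 0.2
scene post h68.3 146 rect c(542.4 29.5) s(42.4 37.7) a38.1 bench z 0.6
scene jig h65.5 179 rect c(542.4 29.5) s(42.4 37.7) a38.1 bench z 0.4
scene key h73.3 64 rect c(427.3 297.9) s(35.9 11.1) a33.2 bench z 0.8
scene stand h68.1 83 rect c(427.8 298.6) s(35.2 12.2) a34.1 bench z 0.6
scene collar h16.1 257 rect c(611.2 286.2) s(62.1 66.9) a27.1 bench z 0.6
scene glue h76.4 313 rect c(770.7 -125.2) s(51.3 47.9) a48.7 bench z 0.5
scene stone h75.4 146 rect c(780.3 -134.8) s(50.1 21.2) a47.2 bench z 0.5
scene scroll h37.9 137 rect c(780.0 219.6) s(28.8 29.5) a64.3 bench z 0.5
scene plane h33.0 108 rect c(750.1 9.8) s(39.2 19.9) a7.4 bench z 0.6
scene off h26.9 576 rect c(775.1 116.0) s(41.7 72.5) a86.1 bench z 0.7
side back h20.0 589 rect c(579.4 -325.5) s(64.9 101.4) a62.5 bench z 1.6
side ring h20.0 208 rect c(422.9 -272.5) s(61.5 60.9) a36.0 bench z 1.6
side post h70.0 95 rect c(539.3 26.9) s(41.7 36.0) a89.4 bench z 0.6
side jig h65.7 131 rect c(539.3 26.9) s(41.7 36.1) a88.7 bench z 1.4
side key h73.6 37 rect c(421.5 295.4) s(33.6 14.5) a39.5 bench z 1.5
side stand h69.5 50 rect c(422.0 296.2) s(35.6 16.9) a47.8 bench z 1.2
side collar h22.9 23 rect c(619.4 278.4) s(42.1 84.1) a55.6 bench z 1.2
side glue h77.9 228 rect c(766.2 -127.5) s(49.8 49.3) a58.7 bench z 1.6
side stone h25.9 537 rect c(753.9 -243.3) s(42.7 109.4) a88.8 bench z 1.6
side scroll h36.4 70 rect c(736.8 222.8) s(40.8 109.8) a76.2 bench z 1.2
side plane h33.8 60 rect c(743.9 5.6) s(32.0 21.5) a7.3 bench z 1.6
side off h29.1 186 rect c(770.4 112.3) s(44.3 69.2) a84.0 bench z 1.4
```

Request:
apply_moves(
  plan=[-1, 0, 0, 0.04, 0, -1, 0.01, -0.02, 0.07, 0, -1, 0.239, -0.38, 0.07, -6, -1, 0.239, -0.38, 0.07, -6, -1, 0.239, -0.38, 0.07, -6, -1, 0.239, -0.38, 0.07, -6, -1, 0.239, -0.38, 0.07, -6, -1, 0.239, -0.38, 0.07, -6],
)

```text
clock: 0.82
position: [376.3, 347.5, 301.3]
ee_rot: [0.971, -0.24, -0.0, 0.0]
contact_force: [0.2, 1.3, -0.0]
gripper_width: 85.3
```

Request:
apply_moves(
  plan=[-1, 0.08, -0.126, 0, 0, -1, 0.08, -0.126, 0, 0, -1, 0.08, -0.126, 0, 0, -1, 0.08, -0.126, 0, 0, -1, 0.08, -0.126, 0, 0, -1, 0.08, -0.126, 0, 0],
)

```text
clock: 1.32
position: [456.2, 222.3, 301.0]
ee_rot: [0.97, -0.241, -0.0, 0.0]
contact_force: [-0.7, -0.1, -0.2]
gripper_width: 85.1
```

```bash
python3 - <<'E'
from h import *
d=grab('wrist');save(d,'w1.png');np.savez('pics/w1.npz',**d);print(arm.read_state())
E
```

```text
{'clock': 1.3667, 'joints': array([ 7.75365721e-01,  1.38367887e-01, -1.53323403e-01, -3.67721111e-04,
       -1.27947579e+00,  3.09714090e-01]), 'joint_vel': array([ 0.03164855,  0.00073913,  0.00273038,  0.00142705, -0.00137702,
       -0.00013884]), 'joint_efforts': array([-6.88319597e-01, -2.69937623e+01,  1.94065046e+01,  4.34438422e+00,
       -1.15876598e-02,  7.00212491e-03]), 'position': array([455.84647381, 223.17956963, 301.04661285]), 'ee_rot': array([ 9.70641853e-01, -2.40529268e-01, -2.47195084e-04,  6.53540504e-05]), 'contact_force': array([-0.67831954, -0.00217327, -0.88456684]), 'wrist_torque': array([-0.02927804,  0.02509619, -0.07180532]), 'gripper_width': 85.48406185401748}
```

View pics/w1.png

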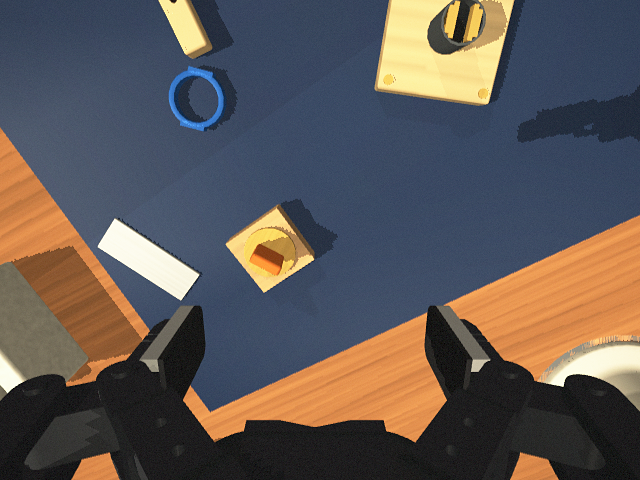

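The wrist view shows the collar at (197,98) with lugs at top and bottom, the key wing at (267,259), the post with its slot at (463,22), and the scroll's neck end at (195,50) near the collar.

```bash
python3 - <<'E'
from h import *
z=np.load('pics/w1.npz');d={k:z[k] for k in z.files}
w=cloud(d);c=d['color'].astype(int)
hsv=cv2.cvtColor(d['color'],cv2.COLOR_RGB2HSV)
def rep(n,t):
    r=cv2.minAreaRect(t[:,:2].astype(np.float32));e=cv2.minEnclosingCircle(t[:,:2].astype(np.float32))
    print(n,len(t),'z%.1f'%np.median(t[:,2]),'c(%.1f %.1f) s(%.1f %.1f) a%.1f'%(*r[0],*r[1],r[2]),'circ',np.round(e[0],1),round(e[1],1))
print('bench z',np.nanmedian(w[100:200,300:350,2]))
H,S,V=hsv[...,0],hsv[...,1],hsv[...,2]
m=(H>100)&(H<116)&(S>180)&(V>100); 
rep('collar',w[60:140,150:240][m[60:140,150:240]&(w[60:140,150:240,2]>10)])
mm=(m&(w[...,2]>10)).astype(np.uint8);mm[140:]=0
cs,hi=cv2.findContours(mm,cv2.RETR_CCOMP,cv2.CHAIN_APPROX_NONE)
for cc,h in zip(cs,hi[0]):
    if len(cc)>60:
        p=ray(d,cc[:,0],14.);rep('hole' if h[3]>=0 else 'outer',p)
        ctr=np.array(cv2.minEnclosingCircle(p[:,:2].astype(np.float32))[0])
        q=p[:,:2]-ctr;r=np.hypot(*q.T);a=np.degrees(np.arctan2(q[:,1],q[:,0]))%180
        if h[3]<0:
            rr=[r[(abs((a-b+90)%180-90)<6)].mean() for b in range(0,180,10)];print(np.round(rr,1))
sub=w[180:300,220:330].reshape(-1,3);rep('wing',sub[sub[:,2]>69]); rep('stand',sub[(sub[:,2]>24)&(sub[:,2]<31)])
f=sub[(sub[:,2]>31)&(sub[:,2]<37)];rep('flange',f)
sub=w[:110,370:530].reshape(-1,3);sub=sub[np.isfinite(sub).all(1)];rep('post',sub[(sub[:,2]>63)&(sub[:,2]<74)]);rep('jig',sub[(sub[:,2]>20)&(sub[:,2]<30)])
cv2.imwrite('pics/w1post.png',cv2.resize(d['color'][:60,430:500,::-1],None,fx=8,fy=8,interpolation=0))
sc=w[:60,150:220].reshape(-1,3);sc=sc[sc[:,2]>8];print('scroll pts near collar, min dist',np.min(np.hypot(sc[:,0]-611,sc[:,1]-285)),sc[np.argmin(np.hypot(sc[:,0]-611,sc[:,1]-285))], sc[:,2].max())
E
```

```text
bench z -0.8370689960719346
collar 478 z12.6 c(606.8 284.0) s(55.2 60.3) a84.9 circ [606.9 285.6] 31.3
outer 171 z14.0 c(594.8 271.7) s(23.9 54.9) a38.9 circ [599.6 275.5] 28.0
[18.1 17.6 17.5 16.5 15.9 16.5 16.7 16.8 17.  17.4 18.2 19.5 23.6 23.9
 24.8 23.4 21.5 20.1]
outer 181 z14.0 c(617.5 293.1) s(29.4 54.2) a42.2 circ [612.1 288.6] 27.4
[20.2 19.2 19.2 19.7 19.  18.3 19.1 19.5 19.7 20.8 21.7 22.9 23.2 23.6
 24.6 24.4 21.8 21.2]
wing 314 z71.2 c(423.9 297.7) s(32.7 12.1) a33.3 circ [423.8 297.9] 16.6
stand 2228 z26.7 c(423.5 297.8) s(74.4 74.7) a7.0 circ [423.6 297.8] 52.2
flange 1026 z31.8 c(423.9 297.2) s(58.7 58.2) a62.1 circ [423.7 297.4] 29.8
post 1137 z66.4 c(538.1 29.7) s(39.7 37.2) a61.6 circ [538.8  29.1] 20.2
jig 9469 z22.6 c(530.2 35.5) s(119.7 97.5) a54.6 circ [531.2  34.5] 76.2
scroll pts near collar, min dist 36.96963112170329 [643.70488183 267.76212514  14.69109501] 27.701730574399676
```

View pics/w1post.png

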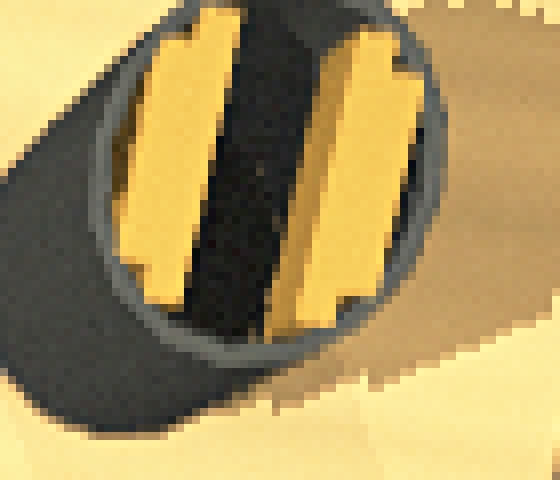

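Request:
apply_moves(
  plan=[-1, 0.125, -0.546, -0.05, 0, -1, 0.125, -0.546, -0.05, 0, -1, 0.125, -0.546, -0.05, 0, -1, 0.125, -0.546, -0.05, 0, -1, 0.125, -0.546, -0.05, 0, -1, 0.125, -0.546, -0.05, 0, -1, 0.125, -0.546, -0.05, 0, -1, 0.125, -0.546, -0.05, 0],
)

```text
clock: 2.03
position: [530.3, -100.5, 271.6]
ee_rot: [0.971, -0.239, 0.0, -0.0]
contact_force: [1.4, 0.8, 0.6]
gripper_width: 85.6
```

Request:
apply_moves(
  plan=[-1, 0.049, -0.22, -0.13, 0, -1, 0.049, -0.22, -0.13, 0, -1, 0.049, -0.22, -0.13, 0, -1, 0.049, -0.22, -0.13, 0, -1, 0.049, -0.22, -0.13, 0, -1, 0.049, -0.22, -0.13, 0, -1, 0.049, -0.22, -0.13, 0, -1, 0.049, -0.22, -0.13, 0],
)

```text
clock: 2.7
position: [578.3, -320.7, 137.9]
ee_rot: [0.971, -0.241, -0.003, -0.0]
contact_force: [1.0, 0.3, 0.0]
gripper_width: 85.3
```

```bash
python3 - <<'E'
from h import *
d=grab('wrist');save(d,'w2.png');np.savez('pics/w2.npz',**d);s=arm.read_state();print(s['clock'],s['position'],s['joints'])
E
```

```text
2.75 [ 578.92484407 -319.63208413  139.89787958] [-2.60488548e-01  5.16979599e-01 -1.52667173e-02 -2.12315256e-04
 -1.04165393e+00  1.34665624e+00]
```

View pics/w2.png

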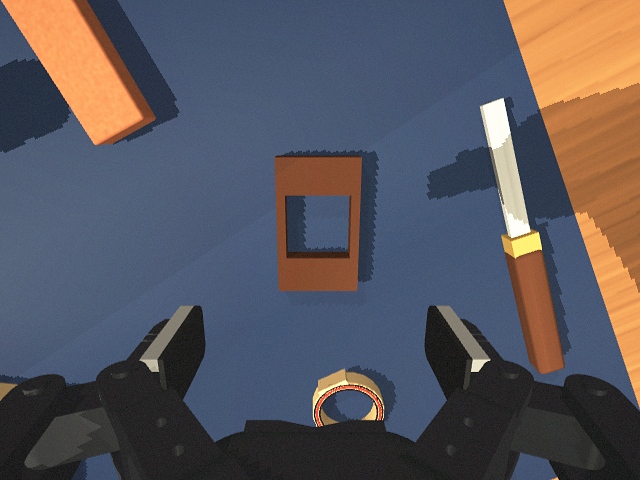

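```bash
cat >> h.py <<'E'
def rep(n,t):
    r=cv2.minAreaRect(t[:,:2].astype(np.float32));e=cv2.minEnclosingCircle(t[:,:2].astype(np.float32))
    print(n,len(t),'z%.1f'%np.median(t[:,2]),'c(%.1f %.1f) s(%.1f %.1f) a%.1f'%(*r[0],*r[1],r[2]),'circ',np.round(e[0],1),round(e[1],1))
def yawy():
    s=arm.read_state();m=R.from_quat(s['ee_rot']).as_matrix();return np.degrees(np.arctan2(m[1,1],m[0,1]))
E
python3 - <<'E'
from h import *
z=np.load('pics/w2.npz');d={k:z[k] for k in z.files}
w=cloud(d)
print('bench',np.nanmedian(w[320:360,280:310,2]))
m=np.zeros((480,640),bool);m[145:300,265:370]=1
t=w[m&(w[...,2]>10)&(w[...,2]<22)];rep('board',t)
mm=(m&(w[...,2]>10)&(w[...,2]<22)).astype(np.uint8)
cs,hi=cv2.findContours(mm,cv2.RETR_CCOMP,cv2.CHAIN_APPROX_NONE)
for cc,h in zip(cs,hi[0]):
    if len(cc)>60: rep('hole' if h[3]>=0 else 'outer',ray(d,cc[:,0],16.))
m=np.zeros((480,640),bool);m[365:425,305:390]=1
rep('ring',w[m&(w[...,2]>11)&(w[...,2]<22)])
print(yawy())
# finger pad tips in tool frame
K=d['camera_matrix'];Z=d['range_z'];v,u=np.mgrid[:480,:640]
p=np.stack([(u-K[0,2])/K[0,0]*Z,(v-K[1,2])/K[1,1]*Z,Z],-1)@d['mount'][:3,:3].T+d['mount'][:3,3]
for s in((140,300,210,372),(425,300,495,372)):
    q=p[s[1]:s[3],s[0]:s[2]].reshape(-1,3);zz=Z[s[1]:s[3],s[0]:s[2]].ravel();q=q[(zz>0)&(zz<190)]
    print('finger',q.min(0).round(1),q.max(0).round(1))
E
```

```text
bench -0.8981602947473561
board 7239 z14.5 c(579.9 -324.8) s(60.1 100.2) a62.1 circ [ 580.  -324.9] 57.9
outer 429 z16.0 c(580.6 -325.1) s(59.7 98.8) a62.1 circ [ 580.5 -325.2] 57.4
hole 248 z16.0 c(580.8 -325.1) s(47.5 46.1) a62.1 circ [ 580.6 -325.3] 32.3
ring 1115 z14.5 c(434.0 -275.6) s(60.9 44.8) a70.2 circ [ 426.5 -273.2] 31.1
-117.77328748783067
finger [-11.8 -56.2 -57.3] [ 12.5 -41.5 -10.9]
finger [-11.7  42.6 -56.7] [ 12.4  57.2 -10.9]
```

The board's centre is at (580.3,-325.1), its yaw is 62.1° and it measures 60 x 100, as specified. Going down to it.

Request:
apply_moves(
  plan=[-1, 0.0015, -0.005, -0.04, 0, -1, 0.0015, -0.005, -0.08, 0, -1, 0.0015, -0.005, -0.1, 0, -1, 0.0015, -0.005, -0.1, 0, -1, 0.0015, -0.005, -0.1, 0],
)

```text
clock: 3.17
position: [581.3, -323.5, 42.6]
ee_rot: [0.971, -0.238, 0.0, 0.0]
contact_force: [0.2, -0.3, 0.3]
gripper_width: 85.6
```

Request:
apply_moves(
  plan=[-1, -0.0005, -0.0015, -0.03, 0, -1, -0.0005, -0.0015, -0.042, 0, -1, -0.0005, -0.0015, -0.042, 0, 1, -0.0005, -0.0015, -0.042, 0, 1, -0.0005, -0.0015, -0.042, 0, 1, -0.0005, -0.0015, -0.042, 0, 1, -0.0005, -0.0015, -0.042, 0, 1, -0.0005, -0.0015, -0.042, 0],
)

```text
clock: 3.83
position: [581.9, -327.1, 2.6]
ee_rot: [0.971, -0.239, 0.002, 0.0]
contact_force: [-0.5, 0.8, 6.9]
gripper_width: 58.2
```

```bash
python3 - <<'E'
from h import *
d=grab('wrist');save(d,'w3.png');s=arm.read_state();print(s['clock'],s['position'],s['gripper_width'],s['contact_force'])
E
```

```text
3.8833 [ 581.8335136  -327.15301194    2.56337463] 57.86832286783072 [0.03725981 0.9238944  7.37253377]
```

View pics/w3.png

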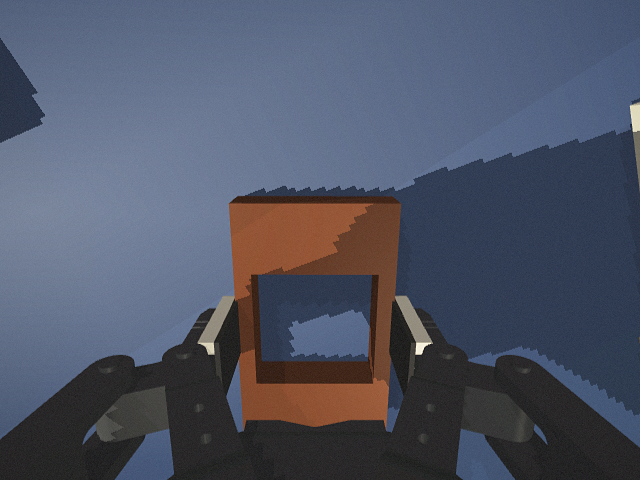

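Request:
apply_moves(
  plan=[1, 0, 0, 0.04, 0, 1, 0, 0, 0.08, 0, 1, 0, 0.02, 0.115, 0, 1, -0.043, 0.356, 0.115, 0, 1, -0.043, 0.356, 0.115, 0, 1, -0.043, 0.356, 0.115, 0, 1, -0.043, 0.356, 0.115, 0, 1, -0.043, 0.356, 0.115, 0],
)

```text
clock: 4.55
position: [552.9, -98.4, 115.5]
ee_rot: [0.971, -0.24, 0.001, -0.0]
contact_force: [0.5, 1.0, -0.7]
gripper_width: 57.7
```

```bash
python3 - <<'E'
from h import *
d=grab('wrist');save(d,'w4.png');np.savez('pics/w4.npz',**d);s=arm.read_state();print(s['clock'],s['position'],s['gripper_width'],s['contact_force'],yawy())
E
```

```text
4.6 [552.12992158 -92.47354024 115.47218937] 58.21845392865651 [-2.72538305  2.83721225 -0.89178044] -117.48448497444627
```

View pics/w4.png

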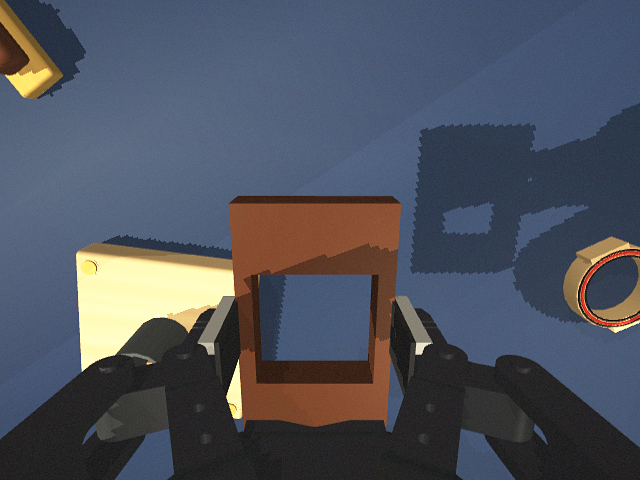

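```bash
cat >> h.py <<'E'
def tcloud(d):
    K=d['camera_matrix'];Z=d['range_z'];v,u=np.mgrid[:480,:640]
    p=np.stack([(u-K[0,2])/K[0,0]*Z,(v-K[1,2])/K[1,1]*Z,Z],-1)@d['mount'][:3,:3].T+d['mount'][:3,3]
    p[Z<=0]=np.nan
    return p
E
python3 - <<'E'
from h import *
z=np.load('pics/w4.npz');d={k:z[k] for k in z.files}
p=tcloud(d); H=cv2.cvtColor(d['color'],cv2.COLOR_RGB2HSV)
row=p[232,240:390];print('board top z tool',np.nanmedian(row[:,2]))
zt=np.nanmedian(row[:,2])
m=np.zeros((480,640),bool);m[190:425,225:405]=1
m&=(abs(p[...,2]-zt)<4)&(H[...,0]<12)
t=p[m];rep('board',t)
cs,hi=cv2.findContours(m.astype(np.uint8),cv2.RETR_CCOMP,cv2.CHAIN_APPROX_NONE)
K=d['camera_matrix'];M=d['mount']
for cc,h in zip(cs,hi[0]):
    if len(cc)>150:
        uv=cc[:,0];r=np.c_[(uv[:,0]-K[0,2])/K[0,0],(uv[:,1]-K[1,2])/K[1,1],np.ones(len(uv))]@M[:3,:3].T
        rep('hole' if h[3]>=0 else 'outer',M[:3,3]+r*((zt-M[2,3])/r[:,2])[:,None])
E
```

```text
board top z tool -11.89781115250122
board 21527 z-11.9 c(0.7 0.5) s(60.3 94.8) a90.0 circ [0.9 0.7] 55.6
outer 793 z-11.9 c(1.3 0.4) s(60.2 94.4) a90.0 circ [0.9 0.5] 55.5
hole 523 z-11.9 c(-1.3 0.6) s(48.0 46.9) a90.0 circ [-1.7  0.3] 32.8
```

Request:
apply_moves(
  plan=[1, -0.013, 0.122, 0, 0, 1, -0.013, 0.122, 0, 0, 1, -0.013, 0.122, 0, 0, 1, -0.013, 0.122, 0, 0, 1, -0.013, 0.122, 0, 0, 1, -0.013, 0.122, 0, 0],
)

```text
clock: 5.1
position: [540.5, 22.1, 115.1]
ee_rot: [0.971, -0.24, 0.0, -0.0]
contact_force: [0.1, -1.0, -0.5]
gripper_width: 58.0
```

```bash
python3 - <<'E'
from h import *
d=grab('wrist');save(d,'w5.png');np.savez('pics/w5.npz',**d);s=arm.read_state();print(s['clock'],s['position'],s['gripper_width'],s['contact_force'],yawy())
E
```

```text
5.15 [540.48207367  21.38625504 114.92188022] 58.18597513773403 [-0.21334082 -0.9191256  -0.792147  ] -117.8045817555333
```

View pics/w5.png

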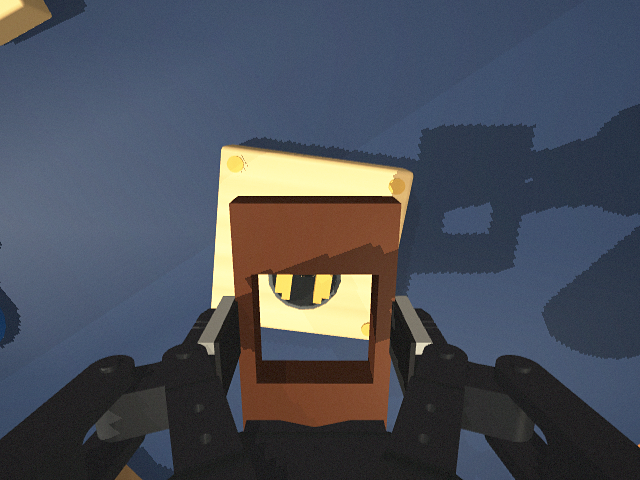

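Request:
apply_moves(
  plan=[1, -0.0005, 0.0073, 0, 0, 1, -0.0005, 0.0073, -0.02, 0, 1, -0.0005, 0.0073, -0.033, 0, 1, -0.0005, 0.0073, -0.033, 0, 1, -0.0005, 0.0073, -0.033, 0],
)

```text
clock: 5.57
position: [539.8, 28.4, 81.2]
ee_rot: [0.971, -0.241, -0.001, 0.001]
contact_force: [0.5, -0.8, -0.4]
gripper_width: 58.0
```

```bash
python3 - <<'E'
from h import *
d=grab('wrist');save(d,'w6.png');np.savez('pics/w6.npz',**d);s=arm.read_state();print(s['clock'],s['position'],s['gripper_width'],s['contact_force'],yawy())
p=cloud(d);m=np.zeros((480,640),bool);m[200:425,245:395]=1
rep('post',p[m&(abs(p[...,2]-66.5)<5)])
E
```

```text
5.6167 [540.47026343  28.69659949  82.02015349] 58.32701912714364 [ 0.2039233   0.13931391 -0.6888674 ] -117.81786641962313
post 2932 z66.4 c(535.7 30.7) s(39.2 31.2) a61.4 circ [539.2  28.7] 20.0
```

View pics/w6.png

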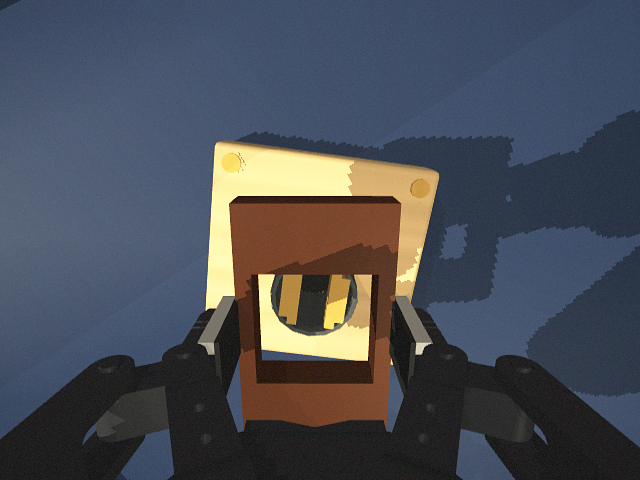

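The post is at (539.2,28.7) and the hole centre at about (538.8,28.7), so they are aligned. Lowering.

Request:
apply_moves(
  plan=[1, 0, 0, -0.025, 0, 1, 0, 0, -0.04, 0, 1, 0, 0, -0.05, 0, 1, 0, 0, -0.055, 0, 1, 0, 0, -0.055, 0],
)

```text
clock: 6.03
position: [540.6, 29.3, 27.2]
ee_rot: [0.971, -0.24, 0.0, 0.0]
contact_force: [0.7, 0.3, -1.1]
gripper_width: 58.3
```

Request:
apply_moves(
  plan=[1, 0, 0, -0.001, 0, 1, 0, 0, -0.001, 0, -1, 0, 0, -0.001, 0, -1, 0, 0, -0.001, 0, -1, 0, 0, -0.001, 0, -1, 0, 0, -0.001, 0, -1, 0, 0, 0.03, 0],
)

```text
clock: 6.62
position: [535.9, 28.2, 51.9]
ee_rot: [0.971, -0.241, -0.005, 0.003]
contact_force: [-0.5, -0.3, -0.4]
gripper_width: 85.3
```

Request:
apply_moves(
  plan=[-1, 0, 0, 0.04, 0, -1, 0, 0, 0.08, 0, -1, -0.01, -0.01, 0.08, 0, -1, -0.01, -0.01, 0.08, 0],
)

```text
clock: 6.95
position: [530.1, 19.0, 139.3]
ee_rot: [0.971, -0.24, 0.002, -0.002]
contact_force: [-1.0, -0.5, -1.3]
gripper_width: 85.4
```

```bash
python3 - <<'E'
from h import *
d=grab('wrist');save(d,'w7.png');np.savez('pics/w7.npz',**d);s=arm.read_state();print(s['clock'],s['position'],s['gripper_width'],s['contact_force'],yawy())
p=cloud(d);m=np.zeros((480,640),bool);m[100:425,150:480]=1
rep('post',p[m&(abs(p[...,2]-66.5)<5)])
t=p[m&(abs(p[...,2]-39)<4)];rep('board',t); A=np.c_[t[:,:2],np.ones(len(t))];print(np.linalg.lstsq(A,t[:,2],rcond=None)[0][:2])
E
```

```text
7.0 [529.52154466  19.07056794 137.55418573] 85.2689309346915 [-0.19828647  0.24842639 -1.77732245] -117.81289290640136
post 2144 z66.4 c(539.4 28.5) s(39.2 39.3) a66.3 circ [539.3  28.6] 20.1
board 8275 z38.5 c(538.7 30.2) s(60.2 100.3) a62.2 circ [538.8  30.2] 57.9
[ 0.00081206 -0.00055269]
```

View pics/w7.png

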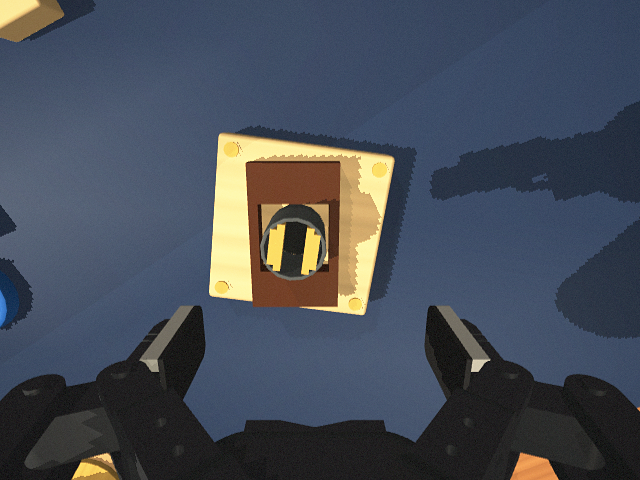

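Request:
apply_moves(
  plan=[-1, -0.104, -0.291, 0.01, 0, -1, -0.104, -0.291, 0.01, 0, -1, -0.104, -0.291, 0.01, 0, -1, -0.104, -0.291, 0.01, 0, -1, -0.104, -0.291, 0.01, 0, -1, -0.104, -0.291, 0.01, 0, -1, -0.104, -0.291, 0.01, 0, -1, -0.104, -0.291, 0.01, 0],
)

```text
clock: 7.67
position: [423.8, -274.6, 145.2]
ee_rot: [0.97, -0.242, -0.002, 0.0]
contact_force: [-0.1, 0.1, -0.1]
gripper_width: 85.3
```

```bash
python3 - <<'E'
from h import *
d=grab('wrist');save(d,'w8.png');np.savez('pics/w8.npz',**d);s=arm.read_state();print(s['clock'],s['position'],s['gripper_width'],s['joints'],yawy())
# slot direction from w7
z=np.load('pics/w7.npz');e={k:z[k] for k in z.files};H=cv2.cvtColor(e['color'],cv2.COLOR_RGB2HSV)
m=np.zeros((480,640),np.uint8);m[215:275,262:325]=1
m&=((H[...,0]>15)&(H[...,0]<32)&(H[...,1]>120)&(H[...,2]>190)).astype(np.uint8)
n,l,st,c=cv2.connectedComponentsWithStats(m)
for i in range(1,n):
    if st[i,4]>100:
        v,u=np.nonzero(l==i);rep('cheek',ray(e,np.c_[u,v],68.))
E
```

```text
7.7167 [ 423.56996571 -275.46242549  145.10372053] 85.40078081520487 [-2.54497490e-01  2.68851134e-01 -4.02827339e-01  6.51342851e-04
 -9.02526506e-01  1.33536315e+00] -118.04766712947489
cheek 596 z68.0 c(545.9 36.9) s(8.5 28.9) a54.5 circ [545.3  36.1] 14.5
cheek 592 z68.0 c(533.5 19.6) s(8.5 28.9) a54.3 circ [534.8  21.3] 14.5
```

View pics/w8.png

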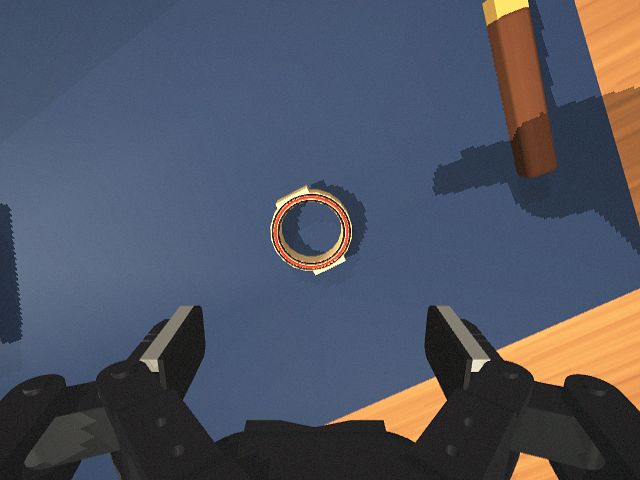

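The cheeks give a slot axis of 144.4°, with its centre at (539.7,28.3). The maple ring is at (312,231) with lugs at upper left (293,197) and lower right (330,268).

```bash
cat >> h.py <<'E'
def ringfit(d,box,zt,zmin,bias=0):
    p=cloud(d);m=np.zeros((480,640),bool);a,b,c,e=box;m[b:e,a:c]=1
    m&=(p[...,2]>zmin)&(p[...,2]<zt+4)
    cs,hi=cv2.findContours(m.astype(np.uint8),cv2.RETR_CCOMP,cv2.CHAIN_APPROX_NONE)
    for cc,h in zip(cs,hi[0]):
        if len(cc)>60: rep('hole' if h[3]>=0 else 'outer',ray(d,cc[:,0],zt))
    t=p[m];rep('pts',t);ctr=np.array(cv2.minEnclosingCircle(t[:,:2].astype(np.float32))[0])
    q=t[:,:2]-ctr;r=np.hypot(*q.T);a=np.degrees(np.arctan2(q[:,1],q[:,0]))
    f=r>np.percentile(r,97); A=np.radians(a[f]*2);print('lug axis(corner mean)',np.degrees(np.arctan2(np.sin(A).mean(),np.cos(A).mean()))/2)
    # width across direction
    W=[(np.percentile(q@[np.cos(x),np.sin(x)],99.7)-np.percentile(q@[np.cos(x),np.sin(x)],.3)) for x in np.radians(range(0,180,6))]
    print(dict(zip(range(0,180,6),np.round(W,1))))
E
python3 - <<'E'
from h import *
z=np.load('pics/w8.npz');d={k:z[k] for k in z.files}
ringfit(d,(255,175,370,285),16,9)
E
```

```text
outer 243 z16.0 c(423.5 -272.1) s(63.2 61.0) a0.3 circ [ 423.4 -272.4] 33.8
hole 173 z16.0 c(424.0 -272.3) s(46.0 45.8) a28.1 circ [ 423.9 -272.2] 23.5
pts 2500 z14.6 c(423.0 -271.8) s(61.3 63.1) a47.7 circ [ 422.8 -271.6] 33.9
lug axis(corner mean) -0.24498883394051335
{0: np.float64(63.0), 6: np.float64(63.9), 12: np.float64(64.8), 18: np.float64(65.5), 24: np.float64(65.3), 30: np.float64(64.4), 36: np.float64(62.9), 42: np.float64(61.0), 48: np.float64(60.3), 54: np.float64(60.0), 60: np.float64(59.8), 66: np.float64(60.0), 72: np.float64(59.8), 78: np.float64(60.1), 84: np.float64(60.1), 90: np.float64(60.0), 96: np.float64(60.2), 102: np.float64(60.1), 108: np.float64(60.2), 114: np.float64(60.3), 120: np.float64(60.3), 126: np.float64(60.1), 132: np.float64(60.2), 138: np.float64(60.9), 144: np.float64(63.0), 150: np.float64(64.4), 156: np.float64(65.0), 162: np.float64(65.1), 168: np.float64(65.0), 174: np.float64(64.0)}
```

Request:
apply_moves(
  plan=[-1, 0.0005, 0.003, 0, -62, -1, 0.0005, 0.003, 0, -62, -1, 0.0005, 0.003, -0.02, -62, -1, 0.0005, 0.003, -0.04, -62, -1, 0.0005, 0.003, -0.06, -62, -1, 0.0005, 0.003, -0.08, -62, -1, 0.0005, 0.003, -0.1, -62, -1, 0.0005, 0.003, -0.1, -62],
)

```text
clock: 8.38
position: [423.2, -267.2, 41.6]
ee_rot: [0.735, -0.679, -0.005, 0.002]
contact_force: [-0.1, -0.6, -0.7]
gripper_width: 85.3
```

Request:
apply_moves(
  plan=[-1, 0, 0, 0, -4.5, -1, 0, 0, 0, -4.5, -1, 0, 0, 0, -4.5],
)

```text
clock: 8.63
position: [426.2, -268.3, 45.6]
ee_rot: [0.711, -0.704, -0.001, 0.001]
contact_force: [-0.0, -0.2, -0.3]
gripper_width: 85.6
```

```bash
python3 - <<'E'
from h import *
d=grab('wrist');save(d,'w9.png');s=arm.read_state();print(s['clock'],s['position'],s['gripper_width'],s['joints'],yawy())
ringfit(d,(225,175,410,400),16,9)
E
```

```text
8.6833 [ 426.33527448 -268.39967963   45.94951793] 85.30243964419583 [-2.39113295e-01  4.06010893e-01 -5.15305355e-01 -5.82471571e-05
 -6.50884457e-01  2.49121781e-01] -179.42919767526243
outer 376 z16.0 c(422.8 -273.2) s(61.9 62.5) a89.8 circ [ 422.8 -272.4] 33.6
hole 263 z16.0 c(422.9 -273.8) s(45.0 44.8) a45.2 circ [ 423. -274.] 23.0
pts 5842 z14.6 c(422.7 -271.8) s(61.6 63.4) a89.7 circ [ 422.8 -271.7] 34.1
lug axis(corner mean) -0.20104406776952746
{0: np.float64(62.7), 6: np.float64(63.5), 12: np.float64(64.7), 18: np.float64(65.1), 24: np.float64(65.1), 30: np.float64(64.5), 36: np.float64(63.0), 42: np.float64(61.2), 48: np.float64(60.1), 54: np.float64(59.7), 60: np.float64(59.9), 66: np.float64(60.0), 72: np.float64(60.2), 78: np.float64(60.1), 84: np.float64(60.1), 90: np.float64(60.0), 96: np.float64(60.1), 102: np.float64(60.2), 108: np.float64(60.1), 114: np.float64(60.1), 120: np.float64(60.0), 126: np.float64(60.0), 132: np.float64(60.1), 138: np.float64(60.9), 144: np.float64(62.8), 150: np.float64(64.2), 156: np.float64(65.0), 162: np.float64(65.1), 168: np.float64(64.6), 174: np.float64(63.5)}
```

View pics/w9.png

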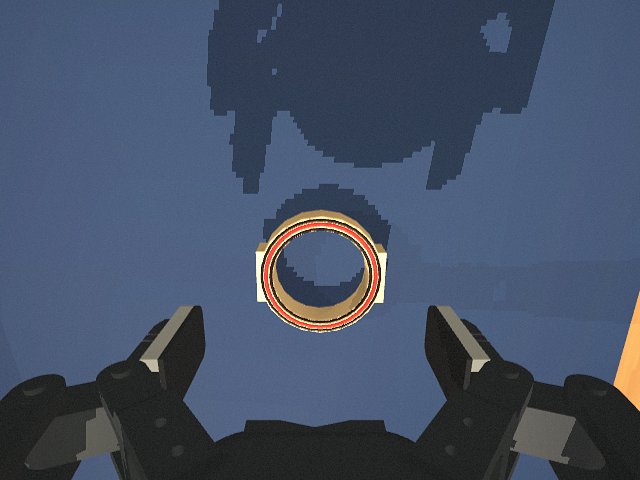

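Well aligned. The ring's centre is at about (422.9,-272.5). Correcting, then descending and gripping.

Request:
apply_moves(
  plan=[-1, -0.0034, -0.004, -0.025, 0, -1, -0.0034, -0.004, -0.042, 0, -1, -0.0034, -0.004, -0.042, 0, 1, -0.0034, -0.004, -0.042, 0, 1, -0.0034, -0.004, -0.042, 0, 1, -0.0034, -0.004, -0.042, 0, 1, -0.0034, -0.004, -0.042, 0, 1, -0.0034, -0.004, -0.042, 0],
)

```text
clock: 9.35
position: [424.3, -273.0, 6.2]
ee_rot: [0.71, -0.704, 0.001, -0.001]
contact_force: [-0.3, 0.8, 5.8]
gripper_width: 60.8
```

Request:
apply_moves(
  plan=[1, 0, 0, 0.04, 0, 1, 0, 0, 0.08, 0, 1, 0, 0, 0.12, 0, 1, 0.111, 0.3, 0.13, 0, 1, 0.111, 0.3, 0.13, 0, 1, 0.111, 0.3, 0.13, 0, 1, 0.111, 0.3, 0.13, 0, 1, 0.111, 0.3, 0.13, 0],
)

```text
clock: 10.02
position: [495.4, -75.5, 131.8]
ee_rot: [0.71, -0.705, 0.0, -0.0]
contact_force: [1.6, -0.4, -0.4]
gripper_width: 60.9
```

```bash
cat >> h.py <<'E'
def inhand(d,box,dz=4):
    p=tcloud(d);m=np.zeros((480,640),bool);a,b,c,e=box;m[b:e,a:c]=1
    zs=p[m][:,2];zs=zs[(zs>-25)&(zs<0)];h,ed=np.histogram(zs,60);zt=ed[np.argmax(h)];print('top z',zt)
    m&=abs(p[...,2]-zt)<dz;M=d['mount'];K=d['camera_matrix']
    cs,hi=cv2.findContours(m.astype(np.uint8),cv2.RETR_CCOMP,cv2.CHAIN_APPROX_NONE)
    for cc,h in zip(cs,hi[0]):
        if len(cc)>100:
            uv=cc[:,0];r=np.c_[(uv[:,0]-K[0,2])/K[0,0],(uv[:,1]-K[1,2])/K[1,1],np.ones(len(uv))]@M[:3,:3].T
            rep('hole' if h[3]>=0 else 'outer',M[:3,3]+r*((zt-M[2,3])/r[:,2])[:,None])
E
python3 - <<'E'
from h import *
d=grab('wrist');save(d,'w10.png');np.savez('pics/w10.npz',**d);s=arm.read_state();print(s['clock'],s['position'],s['gripper_width'],s['joints'],yawy())
inhand(d,(225,200,405,420))
E
```

```text
10.0667 [499.35934302 -70.41686705 132.39486867] 60.58443928529499 [ 1.82208189e-01  2.78910135e-01 -4.26728759e-01 -2.84195723e-04
 -8.59218038e-01 -1.68230474e-01] -179.20993407492463
top z -8.74609881633998
outer 501 z-8.7 c(0.2 1.0) s(66.4 61.7) a50.0 circ [2.5 0.6] 35.5
hole 335 z-8.7 c(0.3 0.6) s(45.3 45.6) a46.2 circ [0.5 0.7] 23.2
```

View pics/w10.png

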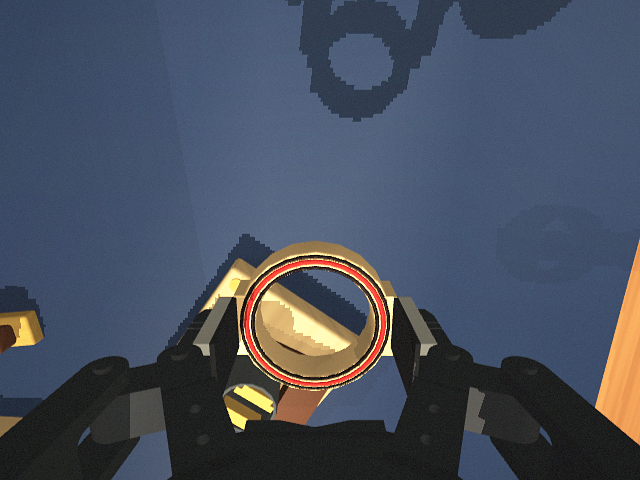

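Request:
apply_moves(
  plan=[1, 0.037, 0.095, -0.02, 0, 1, 0.037, 0.095, -0.03, 0, 1, 0.037, 0.095, -0.03, 0, 1, 0.037, 0.095, -0.03, 0, 1, 0.037, 0.095, -0.03, 0, 1, 0.037, 0.095, -0.03, 0],
)

```text
clock: 10.57
position: [531.9, 17.3, 101.2]
ee_rot: [0.71, -0.704, -0.0, 0.0]
contact_force: [-0.1, -0.6, -0.3]
gripper_width: 60.5
```

```bash
python3 - <<'E'
from h import *
d=grab('wrist');save(d,'w11.png');np.savez('pics/w11.npz',**d);s=arm.read_state();print(s['clock'],s['position'],s['gripper_width'],yawy())
p=cloud(d);m=np.zeros((480,640),bool);m[200:425,245:395]=1
rep('post',p[m&(abs(p[...,2]-66.5)<5)])
E
```

```text
10.6167 [531.98375201  16.93735377 101.50205997] 60.67104596221059 -179.59860593029478
post 2644 z66.3 c(537.3 30.5) s(39.6 34.2) a43.3 circ [538.9  28.8] 20.1
```

View pics/w11.png

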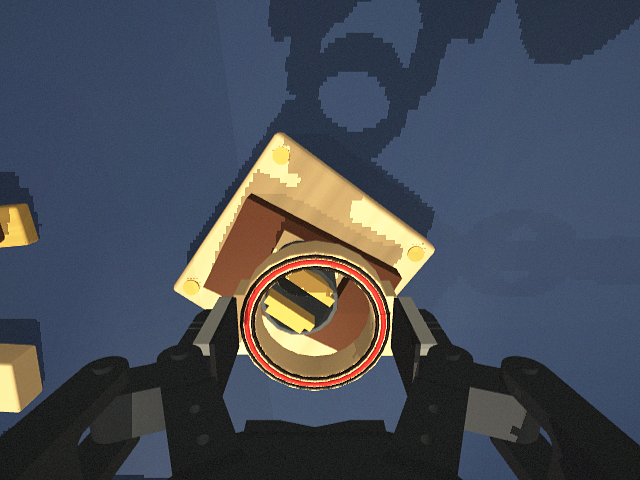

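Request:
apply_moves(
  plan=[1, 0.0077, 0.0122, 0, 0, 1, 0.0077, 0.0122, -0.005, 0, 1, 0.0077, 0.0122, -0.01, 0, 1, 0.0077, 0.0122, -0.025, 0, 1, 0.0077, 0.0122, -0.04, 0, 1, 0.0077, 0.0122, -0.05, 0, 1, 0.0077, 0.0122, -0.053, 0, 1, 0.0077, 0.0122, -0.053, 0],
)

```text
clock: 11.28
position: [539.4, 29.3, 47.4]
ee_rot: [0.71, -0.705, -0.0, 0.001]
contact_force: [-0.5, 0.4, -0.4]
gripper_width: 60.1
```

Request:
apply_moves(
  plan=[1, 0, 0, -0.001, 0, 1, 0, 0, -0.001, 0, -1, 0, 0, -0.001, 0, -1, 0, 0, -0.001, 0, -1, 0, 0, -0.001, 0, -1, 0, 0, -0.001, 0, -1, 0, 0, 0.03, 0],
)

```text
clock: 11.87
position: [536.0, 28.8, 73.5]
ee_rot: [0.709, -0.705, -0.003, 0.005]
contact_force: [0.2, -0.4, -0.5]
gripper_width: 85.4
```

Request:
apply_moves(
  plan=[-1, 0, 0, 0.04, 0, -1, 0, 0, 0.08, 0, -1, -0.01, -0.01, 0.08, 0, -1, -0.01, -0.01, 0.08, 0],
)

```text
clock: 12.2
position: [530.2, 19.5, 161.0]
ee_rot: [0.71, -0.705, 0.001, -0.003]
contact_force: [-1.8, 0.3, -1.1]
gripper_width: 85.4
```

```bash
python3 - <<'E'
from h import *
d=grab('wrist');save(d,'w12.png');np.savez('pics/w12.npz',**d);s=arm.read_state();print(s['clock'],s['position'],s['gripper_width'],yawy())
p=cloud(d);m=np.zeros((480,640),bool);m[100:425,150:480]=1
rep('post',p[m&(abs(p[...,2]-66.5)<5)])
t=p[m&(abs(p[...,2]-55)<4)];rep('ring',t); A=np.c_[t[:,:2],np.ones(len(t))];print(np.linalg.lstsq(A,t[:,2],rcond=None)[0][:2])
E
```

```text
12.25 [529.67951119  19.5947411  159.16062964] 85.44502972748437 -179.60741306954037
post 1862 z66.4 c(539.2 28.3) s(39.3 39.1) a65.3 circ [539.5  28.8] 20.3
ring 3005 z54.7 c(540.1 30.9) s(61.1 63.1) a89.7 circ [540.  31.] 33.9
[0.00122857 0.00104917]
```

View pics/w12.png

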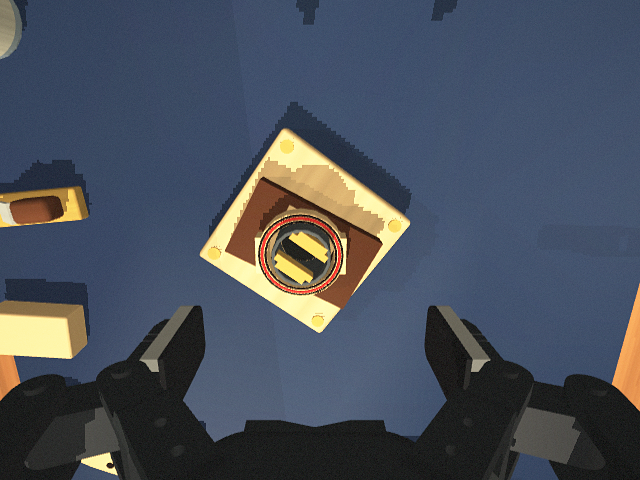

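The ring is seated: its top reads 54.7, the post 66.4, and both carry the same bias of about -1.5. Next the collar. The scroll lies beside one lug, so I'll grip across the diameter at right angles to the lugs (about 53°).

Request:
apply_moves(
  plan=[-1, 0.08, 0.264, -0.02, 53, -1, 0.08, 0.264, -0.02, 53, -1, 0.08, 0.264, -0.02, 53, -1, 0.08, 0.264, -0.02, 53, -1, 0.08, 0.264, -0.02, 53, -1, 0.08, 0.264, -0.02, 53, -1, 0.08, 0.264, -0.02, 53, -1, 0.08, 0.264, -0.02, 53],
)

```text
clock: 12.92
position: [610.4, 288.9, 134.4]
ee_rot: [0.951, -0.309, -0.001, 0.001]
contact_force: [0.8, -0.4, -0.0]
gripper_width: 85.7
```

```bash
python3 - <<'E'
from h import *
d=grab('wrist');save(d,'w13.png');np.savez('pics/w13.npz',**d);s=arm.read_state();print(s['clock'],s['position'],s['gripper_width'],yawy())
E
```

```text
12.9667 [609.57989499 286.56526376 134.5814509 ] 85.40091263643124 -126.12521536133082
```

View pics/w13.png

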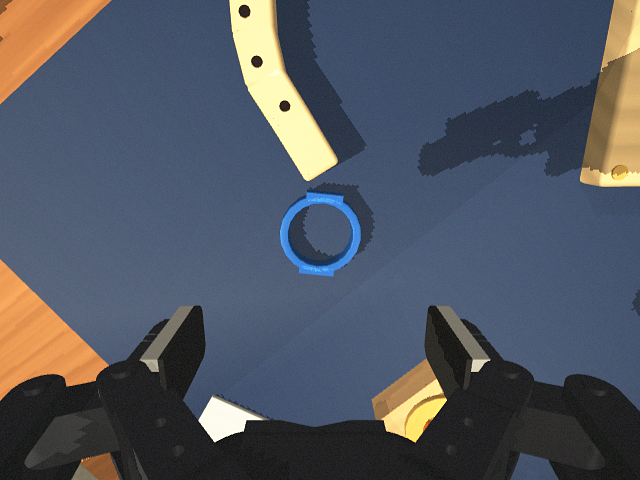

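```bash
python3 - <<'E'
from h import *
z=np.load('pics/w13.npz');d={k:z[k] for k in z.files}
H=cv2.cvtColor(d['color'],cv2.COLOR_RGB2HSV)
m=np.zeros((480,640),np.uint8);m[183:285,270:375]=1;m&=((H[...,1]>150)&(H[...,2]>90)&(H[...,0]>95)&(H[...,0]<120)).astype(np.uint8)
cs,hi=cv2.findContours(m,cv2.RETR_CCOMP,cv2.CHAIN_APPROX_NONE)
for cc,h in zip(cs,hi[0]):
    if len(cc)>100: rep('hole' if h[3]>=0 else 'outer',ray(d,cc[:,0],14.))
ringfit(d,(270,185,375,285),14,8)
E
```

```text
outer 248 z14.0 c(607.4 285.1) s(58.4 62.3) a47.8 circ [607.  285.5] 33.1
hole 199 z14.0 c(608.4 285.7) s(44.1 46.7) a9.1 circ [607.2 285.6] 23.8
outer 244 z14.0 c(606.9 285.4) s(58.4 61.4) a47.8 circ [606.8 285.2] 33.0
hole 179 z14.0 c(607.4 285.2) s(46.2 46.2) a2.9 circ [607.2 285.3] 23.6
pts 2260 z12.3 c(606.3 285.8) s(58.9 62.1) a50.4 circ [606.3 285.8] 33.0
lug axis(corner mean) -42.04727429399076
{0: np.float64(59.2), 6: np.float64(58.6), 12: np.float64(58.2), 18: np.float64(58.2), 24: np.float64(58.2), 30: np.float64(58.2), 36: np.float64(58.1), 42: np.float64(58.1), 48: np.float64(57.9), 54: np.float64(58.2), 60: np.float64(58.1), 66: np.float64(58.0), 72: np.float64(58.3), 78: np.float64(58.2), 84: np.float64(58.1), 90: np.float64(58.4), 96: np.float64(59.5), 102: np.float64(61.5), 108: np.float64(62.9), 114: np.float64(63.6), 120: np.float64(63.6), 126: np.float64(63.0), 132: np.float64(62.0), 138: np.float64(61.1), 144: np.float64(62.4), 150: np.float64(63.2), 156: np.float64(64.0), 162: np.float64(63.7), 168: np.float64(62.7), 174: np.float64(61.3)}
```

Request:
apply_moves(
  plan=[-1, -0.0025, -0.001, -0.04, -6, -1, -0.0025, -0.001, -0.08, -6, -1, -0.0025, -0.001, -0.09, -6, -1, -0.0025, -0.001, -0.09, -6, -1, -0.0025, -0.001, -0.09, -6],
)

```text
clock: 13.38
position: [608.0, 282.4, 48.2]
ee_rot: [0.932, -0.363, 0.0, 0.001]
contact_force: [0.5, -0.1, 0.7]
gripper_width: 85.3
```

```bash
python3 - <<'E'
from h import *
d=grab('wrist');save(d,'w14.png');np.savez('pics/w14.npz',**d);s=arm.read_state();print(s['clock'],s['position'],s['gripper_width'],yawy())
ringfit(d,(230,195,405,350),14,8)
E
```

```text
13.4333 [608.96520314 283.18031207  49.83213152] 85.34024132737159 -132.54362563268592
outer 352 z14.0 c(607.2 284.9) s(58.4 61.6) a49.2 circ [607.3 285.2] 33.3
hole 252 z14.0 c(607.8 284.6) s(45.1 45.3) a2.9 circ [607.7 284.5] 23.1
pts 4588 z12.3 c(606.2 285.8) s(59.6 61.8) a48.6 circ [606.4 285.9] 33.2
lug axis(corner mean) -44.588222887890524
{0: np.float64(59.4), 6: np.float64(58.3), 12: np.float64(58.0), 18: np.float64(58.1), 24: np.float64(57.9), 30: np.float64(57.9), 36: np.float64(58.0), 42: np.float64(58.0), 48: np.float64(58.0), 54: np.float64(58.0), 60: np.float64(58.0), 66: np.float64(58.0), 72: np.float64(58.1), 78: np.float64(58.2), 84: np.float64(58.1), 90: np.float64(58.5), 96: np.float64(59.7), 102: np.float64(61.6), 108: np.float64(63.1), 114: np.float64(63.9), 120: np.float64(64.1), 126: np.float64(63.5), 132: np.float64(62.4), 138: np.float64(61.1), 144: np.float64(62.1), 150: np.float64(63.1), 156: np.float64(63.5), 162: np.float64(63.4), 168: np.float64(62.6), 174: np.float64(61.3)}
```

View pics/w14.png

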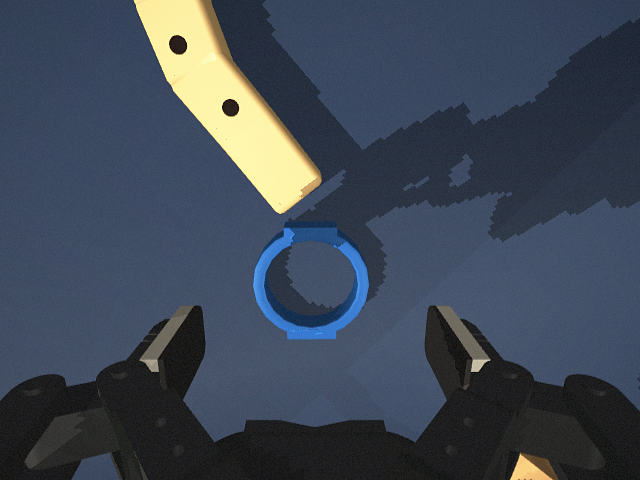

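Request:
apply_moves(
  plan=[-1, -0.0015, 0.002, -0.025, 0, -1, -0.0015, 0.002, -0.045, 0, -1, -0.0015, 0.002, -0.045, 0, 1, -0.0015, 0.002, -0.045, 0, 1, -0.0015, 0.002, -0.045, 0, 1, -0.0015, 0.002, -0.045, 0, 1, -0.0015, 0.002, -0.045, 0, 1, -0.0015, 0.002, -0.045, 0],
)

```text
clock: 14.1
position: [608.1, 286.0, 6.8]
ee_rot: [0.932, -0.362, 0.002, -0.002]
contact_force: [-1.4, 0.2, 6.3]
gripper_width: 55.5
```

Request:
apply_moves(
  plan=[1, 0, 0, 0.03, 0, 1, 0, 0, 0.07, 0, 1, 0, 0, 0.11, 0, 1, 0, 0, 0.13, 0, 1, 0, 0, 0.13, 0],
)

```text
clock: 14.52
position: [609.5, 286.8, 141.8]
ee_rot: [0.932, -0.362, 0.004, -0.006]
contact_force: [-1.1, 0.2, 0.3]
gripper_width: 55.2
```

```bash
python3 - <<'E'
from h import *
d=grab('wrist');save(d,'w15.png');np.savez('pics/w15.npz',**d);s=arm.read_state();print(s['clock'],s['position'],s['gripper_width'],yawy())
inhand(d,(230,200,405,420))
E
```

```text
14.5667 [607.78763909 285.99798557 138.19055694] 55.22757479798302 -132.55298813533275
top z -5.834093679565637
outer 532 z-5.8 c(0.0 0.2) s(62.2 61.9) a42.9 circ [1.2 1.4] 35.0
hole 337 z-5.8 c(0.4 0.5) s(45.7 45.5) a44.1 circ [0.4 0.6] 23.2
```

View pics/w15.png

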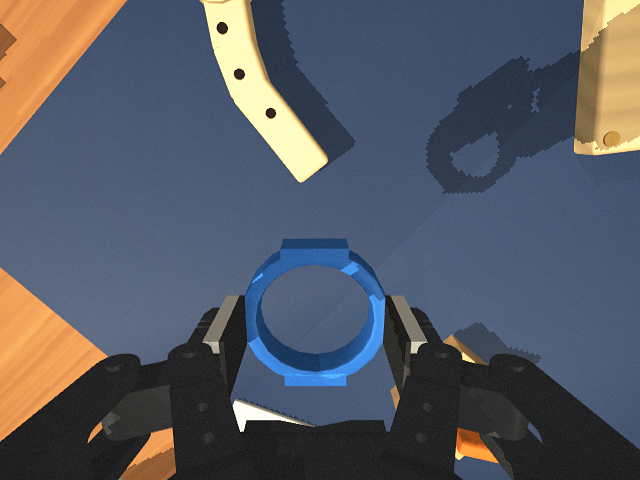

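Request:
apply_moves(
  plan=[1, -0.0686, -0.2566, -0.02, 0, 1, -0.0686, -0.2566, -0.02, 0, 1, -0.0686, -0.2566, -0.02, 0, 1, -0.0686, -0.2566, -0.03, 0, 1, -0.0686, -0.2566, -0.03, 0, 1, -0.0686, -0.2566, -0.03, 0, 1, -0.0686, -0.2566, -0.03, 0, 1, -0.0686, -0.2566, -0.03, 0],
)

```text
clock: 15.23
position: [534.1, 24.4, 101.6]
ee_rot: [0.931, -0.365, -0.002, 0.002]
contact_force: [-0.2, 0.4, -0.6]
gripper_width: 55.1
```

Request:
apply_moves(
  plan=[1, 0, 0, -0.01, 0, 1, 0, 0, -0.01, 0],
)

```text
clock: 15.4
position: [536.6, 28.4, 91.3]
ee_rot: [0.932, -0.363, -0.001, 0.001]
contact_force: [-0.7, -0.6, -1.3]
gripper_width: 55.5
```

```bash
python3 - <<'E'
from h import *
d=grab('wrist');save(d,'w16.png');np.savez('pics/w16.npz',**d);s=arm.read_state();print(s['clock'],s['position'],s['gripper_width'],yawy())
inhand(d,(230,200,405,420))
p=cloud(d);m=np.zeros((480,640),bool);m[200:425,245:395]=1
rep('post',p[m&(abs(p[...,2]-66.5)<5)])
E
```

```text
15.45 [536.97846183  28.80839493  91.8307845 ] 55.48809422129663 -132.52456092885686
top z -5.832488801442725
outer 525 z-5.8 c(0.0 0.0) s(62.2 61.9) a42.4 circ [1.3 1.5] 35.1
hole 350 z-5.8 c(0.5 0.5) s(45.6 45.4) a45.0 circ [0.3 0.6] 23.2
post 2205 z66.4 c(534.7 32.0) s(39.7 28.6) a52.8 circ [538.5  29.1] 19.9
```

View pics/w16.png

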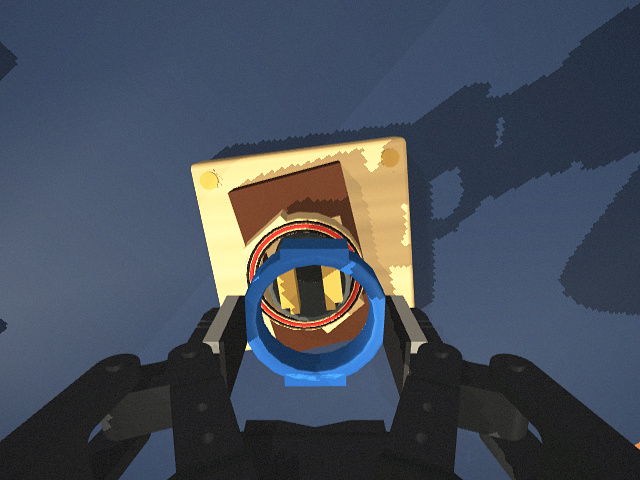

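Shift about (2.2, 0.6), then lower to about TCP z 63.

Request:
apply_moves(
  plan=[1, 0.002, 0.0006, 0, 0, 1, 0.002, 0.0006, -0.01, 0, 1, 0.002, 0.0006, -0.018, 0, 1, 0.002, 0.0006, -0.024, 0, 1, 0.002, 0.0006, -0.028, 0, 1, 0.002, 0.0006, -0.028, 0],
)

```text
clock: 15.95
position: [538.6, 28.7, 63.7]
ee_rot: [0.932, -0.363, -0.001, 0.001]
contact_force: [-0.1, -1.3, -0.6]
gripper_width: 55.6
```

Request:
apply_moves(
  plan=[1, 0, 0, -0.001, 0, 1, 0, 0, -0.001, 0, -1, 0, 0, -0.001, 0, -1, 0, 0, -0.001, 0, -1, 0, 0, -0.001, 0, -1, 0, 0, -0.001, 0, -1, 0, 0, 0.03, 0],
)

```text
clock: 16.53
position: [535.4, 27.8, 90.5]
ee_rot: [0.932, -0.364, -0.005, 0.003]
contact_force: [-0.1, -0.1, 0.7]
gripper_width: 85.4
```

Request:
apply_moves(
  plan=[-1, 0, 0, 0.04, 0, -1, 0, 0, 0.06, 0, -1, 0, -0.01, 0.06, 0, -1, 0, -0.01, 0.06, 0],
)

```text
clock: 16.87
position: [539.9, 18.3, 156.7]
ee_rot: [0.932, -0.363, 0.001, -0.001]
contact_force: [0.1, -0.2, -1.0]
gripper_width: 85.3
```

```bash
python3 - <<'E'
from h import *
d=grab('wrist');save(d,'w17.png');np.savez('pics/w17.npz',**d);s=arm.read_state();print(s['clock'],s['position'],s['gripper_width'],yawy(),s['joints'])
p=cloud(d);m=np.zeros((480,640),bool);m[100:425,150:480]=1
H=cv2.cvtColor(d['color'],cv2.COLOR_RGB2HSV);bl=(H[...,0]>95)&(H[...,0]<120)&(H[...,1]>150)&(H[...,2]>90)
t=p[m&bl&(p[...,2]>64)];rep('collar',t); A=np.c_[t[:,:2],np.ones(len(t))];print(np.linalg.lstsq(A,t[:,2],rcond=None)[0][:2])
rep('post',p[m&~bl&(abs(p[...,2]-66.5)<3)])
g=m&(H[...,0]>15)&(H[...,0]<32)&(H[...,1]>120)&(H[...,2]>190)&(p[...,2]>62)
n,l,st,c=cv2.connectedComponentsWithStats(g.astype(np.uint8))
for i in range(1,n):
    if st[i,4]>100:
        v,u=np.nonzero(l==i);rep('cheek',ray(d,np.c_[u,v],68.))
E
```

```text
16.9167 [538.92838285  18.32573483 155.14017098] 85.64537913884706 -132.63772321934516 [ 3.34517905e-01  3.09831248e-01 -3.11885826e-01 -7.11760253e-04
 -9.48984392e-01  4.92524428e-01]
collar 2705 z68.3 c(538.4 29.1) s(59.4 61.1) a5.1 circ [538.4  29.4] 32.9
[ 0.00240975 -0.00017502]
post 1913 z66.5 c(539.4 27.3) s(58.6 59.5) a39.0 circ [538.6  29. ] 32.8
cheek 493 z68.0 c(533.3 19.5) s(8.3 29.0) a54.3 circ [534.8  21.6] 14.6
cheek 492 z68.0 c(545.9 36.8) s(8.6 28.9) a54.2 circ [545.3  36.1] 14.4
```

View pics/w17.png

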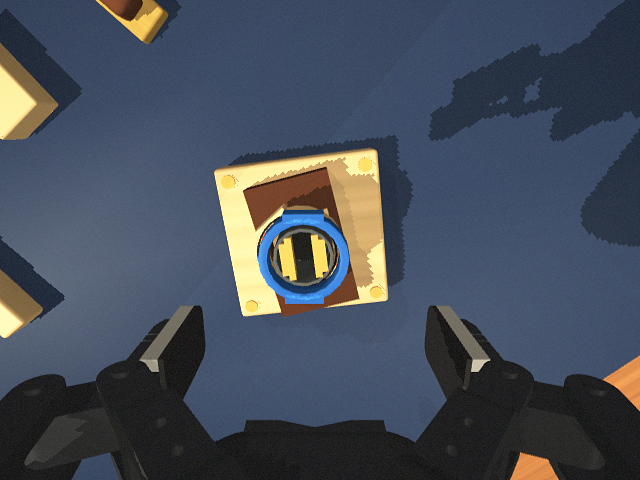

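The collar is seated (68.3, 1.8 above the post) and the slot axis is 144.3°. Now the key.

Request:
apply_moves(
  plan=[-1, -0.115, 0.279, 0.01, 76, -1, -0.115, 0.279, 0.01, 76, -1, -0.115, 0.279, 0.01, 76, -1, -0.115, 0.279, 0.01, 76, -1, -0.115, 0.279, 0.01, 76, -1, -0.115, 0.279, 0.01, 76, -1, -0.115, 0.279, 0.01, 76, -1, -0.115, 0.279, 0.01, 76],
)

```text
clock: 17.58
position: [422.4, 301.8, 163.9]
ee_rot: [0.991, 0.134, -0.0, 0.0]
contact_force: [1.0, -0.3, 0.1]
gripper_width: 85.3
```

Request:
apply_moves(
  plan=[-1, 0, 0, 0, 18.7, -1, 0, 0, 0, 18.7, -1, 0, 0, 0, 18.7, -1, 0, 0, 0, 18.7],
)

```text
clock: 17.92
position: [423.5, 297.4, 163.4]
ee_rot: [0.958, 0.288, -0.002, 0.001]
contact_force: [0.2, -0.5, 0.2]
gripper_width: 85.4
```

```bash
cat >> h.py <<'E'
def keyfit(d,box):
    p=cloud(d);m=np.zeros((480,640),bool);a,b,c,e=box;m[b:e,a:c]=1
    H=cv2.cvtColor(d['color'],cv2.COLOR_RGB2HSV)
    rep('wing',p[m&(p[...,2]>68)&(p[...,2]<76)]);rep('flange',p[m&(p[...,2]>29.5)&(p[...,2]<36)])
E
python3 - <<'E'
from h import *
d=grab('wrist');save(d,'w18.png');np.savez('pics/w18.npz',**d);s=arm.read_state();print(s['clock'],s['position'],s['gripper_width'],yawy(),s['joints'])
keyfit(d,(200,120,430,400))
E
```

```text
17.9667 [423.71992365 297.31742923 163.61099151] 85.41140102247553 -56.658706777772885 [ 9.25509145e-01  2.67571107e-01 -3.49398035e-01 -3.84843118e-04
 -9.57123908e-01  1.22742336e+00]
wing 889 z71.1 c(424.0 298.0) s(33.3 11.9) a33.1 circ [424.  298.1] 16.9
flange 3731 z31.5 c(424.2 298.0) s(58.3 58.8) a32.6 circ [423.7 297.7] 30.0
```

View pics/w18.png

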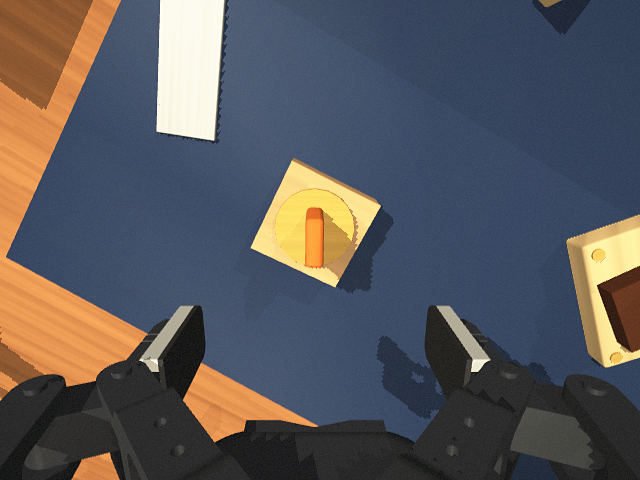

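Request:
apply_moves(
  plan=[-1, 0.0003, 0.0007, -0.035, 0, -1, 0.0003, 0.0007, -0.07, 0, -1, 0.0003, 0.0007, -0.1, 0, -1, 0.0003, 0.0007, -0.12, 0, -1, 0.0003, 0.0007, -0.1245, 0, -1, 0.0003, 0.0007, -0.1245, 0],
)

```text
clock: 18.47
position: [424.0, 297.3, 38.8]
ee_rot: [0.958, 0.287, -0.002, 0.001]
contact_force: [0.9, 0.6, -0.3]
gripper_width: 85.3
```

Request:
apply_moves(
  plan=[1, 0, 0.0005, 0, 0, 1, 0, 0.0005, 0, 0, 1, 0, 0.0005, 0, 0, 1, 0, 0.0005, 0, 0, 1, 0, 0.0005, 0, 0, 1, 0, 0.0005, 0, 0, 1, 0, 0.0005, 0, 0, 1, 0, 0.0005, 0, 0],
)

```text
clock: 19.13
position: [425.1, 299.4, 41.5]
ee_rot: [0.958, 0.288, 0.001, -0.0]
contact_force: [-1.8, -0.5, 5.6]
gripper_width: 11.2
```

```bash
python3 - <<'E'
from h import *
d=grab('wrist');save(d,'w19.png');np.savez('pics/w19.npz',**d);s=arm.read_state();print(s['clock'],s['position'],s['gripper_width'],yawy(),s['contact_force'])
E
```

```text
19.1833 [425.07827976 299.39864839  41.45050071] 11.105930244815607 -56.539720370482705 [-1.16366581 -0.46517504  5.56034622]
```

View pics/w19.png

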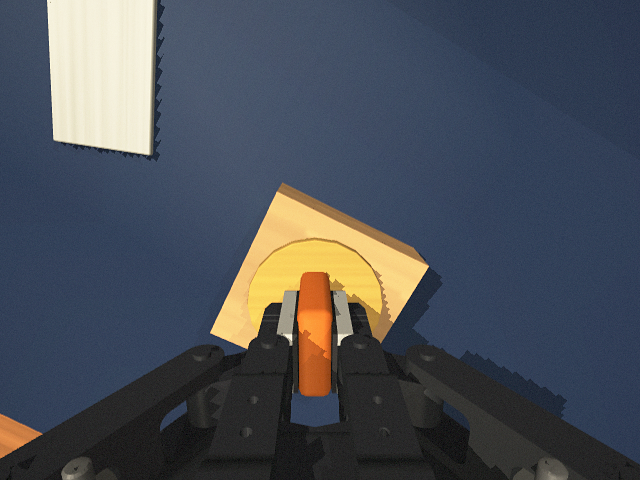

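Request:
apply_moves(
  plan=[1, 0, 0, 0.03, 0, 1, 0, 0, 0.06, 0, 1, 0, 0, 0.095, 0, 1, 0.01, -0.01, 0.1, -69.2, 1, 0.01, -0.01, 0.1, -69.2, 1, 0.01, -0.01, 0.1, -69.2],
)

```text
clock: 19.68
position: [434.8, 288.6, 141.0]
ee_rot: [0.995, 0.1, 0.0, -0.001]
contact_force: [-0.8, -0.4, -1.3]
gripper_width: 11.1
```

```bash
python3 - <<'E'
from h import *
d=grab('wrist');save(d,'w20.png');np.savez('pics/w20.npz',**d);s=arm.read_state();print(s['clock'],s['position'],s['gripper_width'],yawy(),s['contact_force'])
p=tcloud(d);m=np.zeros((480,640),bool);m[200:420,200:440]=1
H=cv2.cvtColor(d['color'],cv2.COLOR_RGB2HSV)
o=m&(H[...,0]<14)&(H[...,1]>170)&(H[...,2]>80)
t=p[o];print(t.min(0),t.max(0));
zt=np.percentile(t[:,2],5);rep('wingtop',t[t[:,2]<zt+3])
y=m&~o&(p[...,2]>-5)&(p[...,2]<25)
t=p[y];print(np.histogram(t[:,2],15));zf=np.median(t[:,2]);t=t[abs(t[:,2]-zf)<4];rep('flange',t);A=np.c_[t[:,:2],np.ones(len(t))];print(np.linalg.lstsq(A,t[:,2],rcond=None)[0][:2])
E
```

```text
19.7333 [434.43703254 288.43334899 140.46073948] 11.192464918003179 -78.68766157106776 [-0.47345107 -0.19221099 -1.33559138]
[nan nan nan] [nan nan nan]
wingtop 0 znan c(0.0 0.0) s(0.0 0.0) a0.0 circ [0. 0.] 0.0
(array([  49,   31,   11,    0,    0,    1,    2,    0,    2,    9, 1421,
       4278,  466,   90,   30]), array([-4.97125463, -3.64901641, -2.32677819, -1.00453998,  0.31769824,
        1.63993646,  2.96217467,  4.28441289,  5.60665111,  6.92888933,
        8.25112754,  9.57336576, 10.89560398, 12.21784219, 13.54008041,
       14.86231863]))
flange 6280 z10.0 c(6.3 0.3) s(43.8 60.0) a1.0 circ [-1.8  0.2] 30.0
[ 0.0106773  -0.00036493]
  return _methods._mean(a, axis=axis, dtype=dtype,
  ret = ret.dtype.type(ret / rcount)
```

View pics/w20.png

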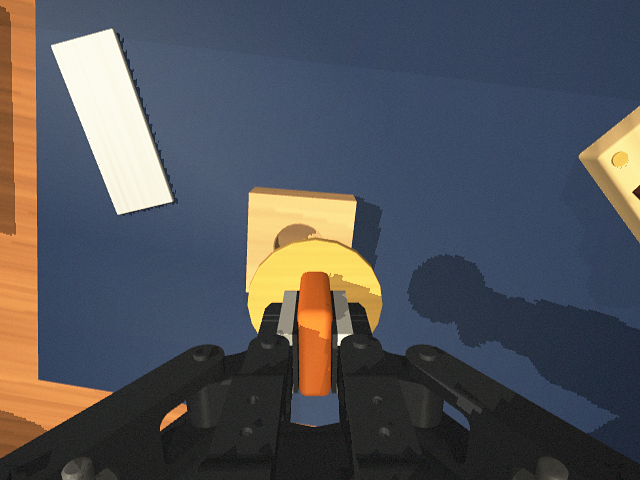

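Request:
apply_moves(
  plan=[1, 0.1065, -0.261, 0, -47, 1, 0.1065, -0.261, 0, -47, 1, 0.1065, -0.261, 0, -47, 1, 0.1065, -0.261, 0, -47, 1, 0.1065, -0.261, 0, -47, 1, 0.1065, -0.261, 0, -47, 1, 0.1065, -0.261, 0, -47, 1, 0.1065, -0.261, 0, -47],
)

```text
clock: 20.4
position: [542.1, 23.4, 139.6]
ee_rot: [0.953, -0.304, -0.001, 0.001]
contact_force: [0.3, 0.4, -1.0]
gripper_width: 10.9
```

Request:
apply_moves(
  plan=[1, 0, 0, -0.005, 0, 1, 0, 0, -0.01, 0, 1, 0, 0, -0.01, 0],
)

```text
clock: 20.65
position: [539.7, 28.5, 128.8]
ee_rot: [0.954, -0.3, -0.002, 0.001]
contact_force: [-1.0, -0.8, -0.9]
gripper_width: 11.4
```

```bash
python3 - <<'E'
from h import *
d=grab('wrist');save(d,'w21.png');np.savez('pics/w21.npz',**d);s=arm.read_state();print(s['clock'],s['position'],s['gripper_width'],yawy(),s['contact_force'],s['joints'])
for n in('scene','side'):
    e=grab(n);save(e,n+'21.png')
    c=(341,235) if n=='scene' else (297,235)
    cv2.imwrite(f'pics/{n}21c.png',cv2.resize(e['color'][c[1]-60:c[1]+60,c[0]-60:c[0]+60,::-1],None,fx=4,fy=4,interpolation=cv2.INTER_CUBIC))
E
python3 -c "
import cv2,numpy as np
cv2.imwrite('pics/c21.png',np.hstack([cv2.resize(cv2.imread('pics/%s21c.png'%n),(400,400)) for n in('scene','side')]))"
```

```text
20.7 [540.1221114   28.77717818 129.46704751] 10.860024433780238 -124.9132990297504 [ 1.09887557  0.69294005 -1.50927722] [ 3.52916468e-01  3.42700583e-01 -3.37901543e-01 -5.08613240e-04
 -8.92927129e-01  6.08845446e-01]
```

View pics/w21.png

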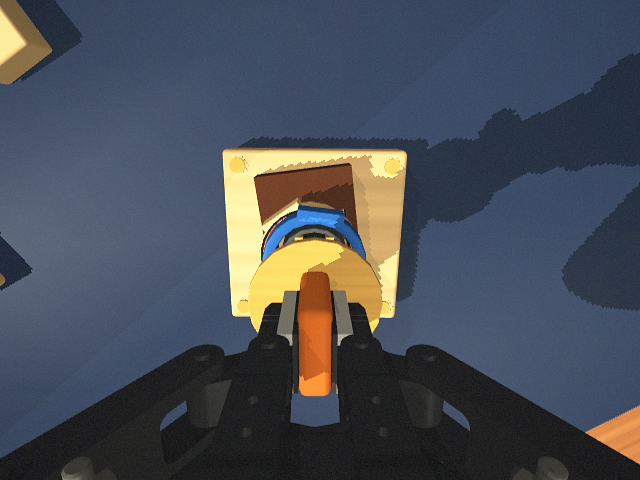

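View pics/c21.png

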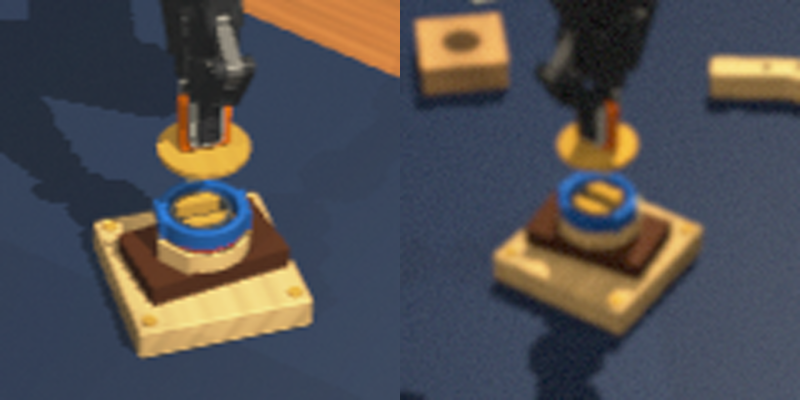

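Request:
apply_moves(
  plan=[1, 0.0009, -0.0012, -0.005, -0.8, 1, 0.0009, -0.0012, -0.015, -0.8, 1, 0.0009, -0.0012, -0.019, -0.8, 1, 0.0009, -0.0012, -0.019, -0.8],
)

```text
clock: 21.13
position: [540.9, 26.7, 109.9]
ee_rot: [0.951, -0.308, -0.002, 0.001]
contact_force: [-0.1, 0.3, -1.6]
gripper_width: 11.2
```

```bash
python3 - <<'E'
from h import *
s=arm.read_state();print(s['clock'],s['position'],s['gripper_width'],yawy(),s['contact_force'],s['wrist_torque'])
E
```

```text
21.1333 [540.91796307  26.70104663 109.93238594] 11.205640876785182 -125.84216371082047 [-0.11774659  0.27662149 -1.63732432] [-0.0018261  -0.03120554 -0.02783603]
```

Request:
apply_moves(
  plan=[1, 0, 0.0006, -0.004, 0, 1, 0, 0.0006, -0.008, 0, 1, 0, 0.0006, -0.011, 0, 1, 0, 0.0006, -0.013, 0, 1, 0, 0.0006, -0.013, 0],
)

```text
clock: 21.55
position: [541.9, 27.3, 98.1]
ee_rot: [0.951, -0.308, -0.0, 0.0]
contact_force: [-0.7, 1.0, -2.0]
gripper_width: 11.1
```

Request:
apply_moves(
  plan=[1, 0, 0, -0.004, 0, 1, 0, 0, -0.008, 0, 1, 0, 0, -0.011, 0, 1, 0, 0, -0.0135, 0, 1, 0, 0, -0.0135, 0, 1, 0, 0, -0.0135, 0],
)

```text
clock: 22.05
position: [542.1, 27.4, 85.0]
ee_rot: [0.951, -0.308, -0.0, 0.0]
contact_force: [-0.3, -0.2, -1.7]
gripper_width: 11.0
```

```bash
python3 - <<'E'
from h import *
d=grab('wrist');save(d,'w22.png');s=arm.read_state();print(s['clock'],s['position'],s['gripper_width'],yawy(),s['contact_force'],s['wrist_torque'])
L=[]
for n in('scene','side'):
    e=grab(n)
    c=(341,235) if n=='scene' else (297,235)
    L.append(cv2.resize(e['color'][c[1]-50:c[1]+50,c[0]-50:c[0]+50,::-1],(400,400),interpolation=cv2.INTER_CUBIC))
cv2.imwrite('pics/c22.png',np.hstack(L))
E
```

```text
22.1 [542.24758948  27.42274287  85.18667427] 11.484547465636378 -125.84144136136025 [ 0.04769965  0.44789505 -1.05680327] [-0.02428    -0.07170991  0.03399035]
```

View pics/c22.png

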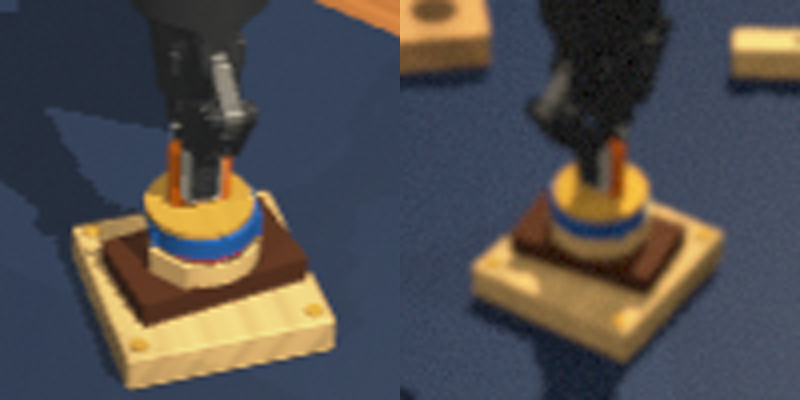

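Request:
apply_moves(
  plan=[1, -0.0007, 0, -0.001, 0, 1, -0.0007, 0, -0.0018, 0, 1, -0.0007, 0, -0.0018, 0],
)

```text
clock: 22.45
position: [541.5, 27.4, 83.5]
ee_rot: [0.951, -0.308, 0.0, -0.0]
contact_force: [0.9, 0.5, -1.0]
gripper_width: 10.9
```

Request:
apply_moves(
  plan=[1, 0, 0, -0.0008, 0, 1, 0, 0, -0.0012, 0, 1, 0, 0, -0.0012, 0],
)

```text
clock: 22.7
position: [541.5, 27.4, 83.4]
ee_rot: [0.952, -0.308, 0.0, 0.0]
contact_force: [-3.1, 0.7, 6.3]
gripper_width: 11.2
```

The flange landed on the collar at TCP z 83.4, where 83.5 was predicted. Now the quarter turn, keeping the key's axis in place.

Request:
apply_moves(
  plan=[1, 0, 0, 0.0004, -7, 1, -0.0004, 0, 0.0004, -14, 1, -0.0007, 0.0001, 0.0004, -21, 1, -0.001, 0.0001, 0.0004, -28, 1, -0.0013, 0.0001, 0.0004, -35, 1, -0.0015, 0, 0.0004, -42, 1, -0.0018, -0.0001, 0.0004, -49, 1, -0.002, -0.0003, 0.0004, -56],
)

```text
clock: 23.37
position: [540.4, 27.1, 83.4]
ee_rot: [-0.694, 0.72, -0.001, 0.001]
contact_force: [0.4, -0.1, 2.6]
gripper_width: 11.2
```

Request:
apply_moves(
  plan=[1, -0.0001, -0.0001, 0, -7, 1, -0.0002, -0.0002, 0, -14, 1, -0.0003, -0.0003, 0, -21, 1, -0.0004, -0.0004, 0, -28, 1, -0.0005, -0.0004, 0, -34, 1, -0.0005, -0.0004, 0, -34, 1, -0.0005, -0.0004, 0, -34],
)

```text
clock: 23.95
position: [539.8, 26.8, 83.4]
ee_rot: [-0.457, 0.89, -0.0, 0.001]
contact_force: [0.0, -0.1, 4.7]
gripper_width: 11.2
```

```bash
python3 - <<'E'
from h import *
d=grab('wrist');save(d,'w23.png');s=arm.read_state();print(s['clock'],s['position'],s['gripper_width'],yawy(),s['contact_force'],s['wrist_torque'])
E
```

```text
24.0 [539.77531199  26.78740127  83.44005257] 11.175301402353817 144.31461398562558 [ 0.0096236  -0.11362825  4.81015927] [-0.26699101  0.10931457 -0.07075817]
```

View pics/w23.png

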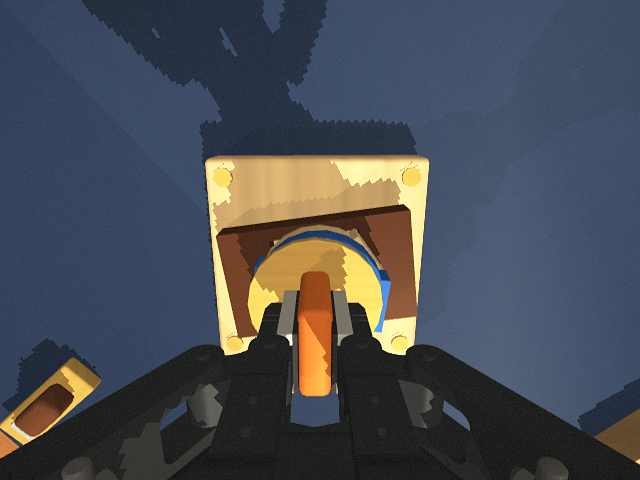

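The turn is complete: the jaw axis is at 144.3°, the same as the slot, so the bar lies across it. Releasing and backing off.

Request:
apply_moves(
  plan=[-1, 0, 0, 0.0004, 0, -1, 0, 0, 0.0004, 0, -1, 0, 0, 0.0004, 0, -1, 0, 0, 0.0004, 0, -1, 0, 0, 0.0004, 0, -1, 0, 0, 0.0004, 0, -1, 0, 0, 0.02, 0, -1, 0, 0, 0.05, 0],
)

```text
clock: 24.67
position: [536.6, 26.1, 130.0]
ee_rot: [-0.455, 0.891, 0.001, -0.004]
contact_force: [0.3, -0.6, -0.7]
gripper_width: 85.2
```

Request:
apply_moves(
  plan=[-1, 0, 0, 0.04, 0, -1, 0, 0, 0.07, 0, -1, 0, 0, 0.07, 0, -1, 0, 0, 0.07, 0, -1, 0, 0, 0.07, 0],
)

```text
clock: 25.08
position: [538.2, 26.7, 201.9]
ee_rot: [-0.455, 0.89, 0.0, -0.0]
contact_force: [-0.3, 0.5, 0.0]
gripper_width: 85.6
```

```bash
python3 - <<'E'
from h import *
d=grab('wrist');save(d,'w24.png');s=arm.read_state();print(s['clock'],s['position'],s['gripper_width'],yawy(),s['contact_force'])
p=cloud(d);m=np.zeros((480,640),bool);m[100:400,210:425]=1
rep('wing',p[m&(p[...,2]>109)&(p[...,2]<119)])
t=p[m&(p[...,2]>71)&(p[...,2]<78)];rep('flange',t);A=np.c_[t[:,:2],np.ones(len(t))];print(np.linalg.lstsq(A,t[:,2],rcond=None)[0][:2])
L=[]
for n in('scene','side'):
    e=grab(n);save(e,n+'24.png')
    c=(341,235) if n=='scene' else (297,235)
    L.append(cv2.resize(e['color'][c[1]-50:c[1]+50,c[0]-50:c[0]+50,::-1],(400,400),interpolation=cv2.INTER_CUBIC))
cv2.imwrite('pics/c24.png',np.hstack(L))
E
```

```text
25.1333 [537.97713819  26.55708429 201.22697677] 85.53200796800584 144.13898453731625 [-0.13929625  0.84857195  0.77391349]
wing 889 z113.2 c(539.9 27.2) s(33.6 11.2) a54.4 circ [540.1  27.1] 17.0
flange 3822 z73.6 c(539.4 27.1) s(58.4 59.7) a54.0 circ [540.   27.7] 29.9
[0.00170358 0.00160361]
```

View pics/w24.png

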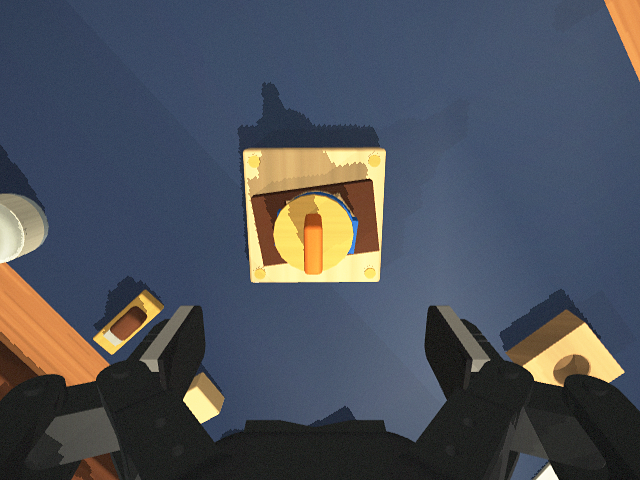

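View pics/c24.png

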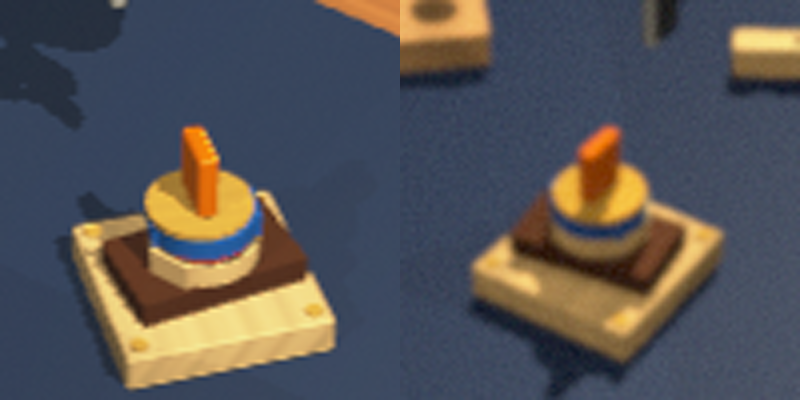

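View pics/scene24.png

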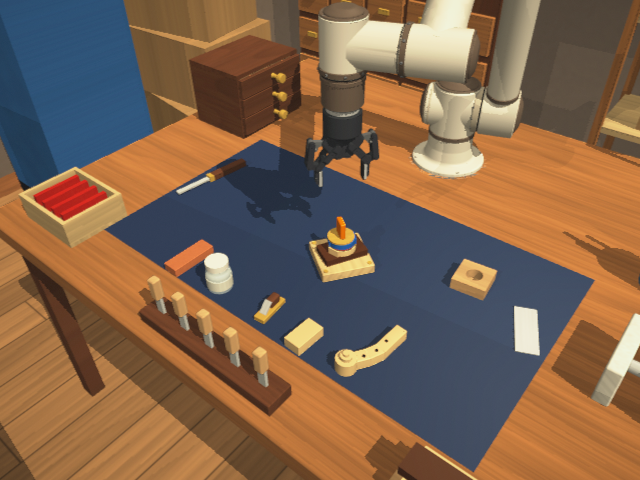

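The wing is at 54.4°, square to the 144.3° slot. The key sits about 1.5 mm off the axis and level, the bystanders are where they were, and the gripper is clear.

```bash
python3 -c "
from bench import arm
print(arm.job_done());print(arm.read_state()['clock'])"
```

```text
the job is handed in; nothing more can be done
None
the job is handed in; nothing more can be done
```

The job is handed in, at about 25 s of the 72 s allowed. I threaded the backing board, the maple ring and the blue collar over the post. I then passed the T-key through the slot until its flange rested on the collar, gave it a quarter turn, let go and backed off. I gripped the collar across its round sides instead of by its lugs, because the scroll lay too close to one lug.

**Last checks:**
- **Stack:** the board, ring and collar read about 40, 56 and 70 mm high and level. This allows for a wrist depth reading that is about 1.5 mm low. Each was within about 2.5 mm of the post axis when placed.
- **Key:** it is level, with its flange at seated height and its centre about 1.5 mm off the axis. Its wing is at 54.4° and the slot at 144.3°, so the bar lies square across the slot.
- **Surroundings:** in the last scene picture every bystander looks unmoved, judged by eye only, and the gripper is clear of everything.

No check failed. The only disagreement was 2 to 5 mm between the fixed cameras at the start, so I worked from the wrist camera. The collar was not measured again after the key was turned, only seen in the pictures.

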